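# Load the tablet cassette and lift it out of its dock

### The arm

A 6-joint arm with a two-finger parallel gripper is mounted at the origin on a cart in front of the work surface, level with it; the furniture and walls round the work are solid. World frame = base frame: x ahead of the robot, y to its left, z up, the work surface at z = 0. Lengths are in m, angles in degrees, forces in N, time in s.
With the tool pointing down it reaches from about 0.35 to 0.875 m from the base axis. Payload 4.2 kg.
Tool frame: the origin (TCP) lies midway between the tips of the shut fingers; the grasp point (between the pads) lies 19 mm behind it (r.pinch_z is the distance from the TCP to the grasp point, in m); z points along the fingers, y is the line along which they close (so a half turn about z gives the same grasp; the last joint's range is limited). The gripper opens to 87 mm and grips with 3 to 60 N. Pads are 19 mm wide; open, the fingers measure 117 mm over their backs; the gripper's body (75 mm by 190 mm) begins 51 mm behind the grasp point.
Start: joints at [85.806, 22.042, 0.453, 0, -68.411, -14.817], TCP at [0.204, 0.591, 0.223] pointing down, gripper open.
Joint ranges: [-179.83, 179.83], [-69.29, 118.12], [-61.27, 80.66], [-181.25, 117.63], [-171.15, -9.14], [-177.46, 177.46]. Speed limits (degrees/s): [159.86, 159.86, 180, 180, 180, 180].

### API

Orientations are given as a 3x3 rotation matrix whose columns are the frame's x, y, z axes.
In Python, from station import r, imaging, models gives the robot as it stands. The module is installed in compiled form; this text tells all that it offers.
- The arm moves only by the tool apply_moves, never from a script. Its argument "moves" is a list of rows, each a list of 2 entries, a list of its own where there are three numbers: the shift along the tool's x, y, z in m, then the turn about the tool's z in degrees. A call has 1 to 5 rows; each row shifts and turns the commanded pose from where the row before left it, along the tool's axes as they then stand; what a row does not reach is not made up. A row lasts 1/12 s, in which the tool goes at most 41.7 mm and 7.16 degrees, less where a joint would pass 70% of its speed; a pose out of reach is approached as far as the arm can. A call is refused whole if a number of a shift passes 0.0417 or a number of a turn 7.16, either way. A call with a gripper value outside its range is refused whole. "hand" is the finger opening in m, from 0 to 0.087, set as the call begins (left out, the last holds). The fingers move at their own pace and stop on an object; the grip force is fixed at half the most. Time passes only in rows, so rows that do not move let the fingers close. It gives the time, the measured TCP pose, the force, the opening and the grip force at its end, in the units of the state.
- r.sense(): the state, without advancing time (a new reading comes with each control period).
- imaging.capture(name): name is "side" or "top" or "wrist"; returns a dict with "frame" (480x640x3 uint8, blue, green, red), "intrinsics" (3x3 intrinsics, pixels), "eye" and "orientation" of the camera in the world. Camera axes: x right, y down, z forward; pixel columns grow to the right and rows downward; lengths in m; the calibration is good to about 2 mm. A picture is of the moment at which its call begins. There is no depth.
- r.finish_job(): hands the job in; it is judged then, once.
Trained networks look in a picture, given as the dict that the camera call returned (one of the last four; its "shot" number tells which), for a name from the list of things; names that differ only in an ending like _2 or _b are one class to them, and where a whole thing is asked for, a point or a joint stands for the part that bears it (a point fixed in the world has none). Each returns a list of dicts, best first, with "confidence" (0 to 1); they miss things now and then, are a little off and sometimes report something else, mostly with a low value. They report only what shows in the picture. A call takes as long as a camera call. They do not tell look-alikes from the thing itself.
- models.cut_out(picture, target): "region" (480x640 bool, what is visible of it) and "extent" ([left, top, width, height] as shares, 0 to 1, of the picture: columns of its width, rows of its height, round what is visible of it).
- models.place_of(picture, target): "at" ([column, row] as shares, 0 to 1, of the picture: columns of its width, rows of its height: a listed point, or the origin of a listed thing).
The state is a dict: "time_s": time; "joints": joint angles; "joint_velocities": joint speeds; "effort": joint torques, N m; "tcp_pos": TCP position; "ee_rot": TCP orientation; "wrist_force": force on the tool from outside, world axes, zero at the start; "moment": the same for the moment, N m; "gripper_width": opening from 0.0 (shut) to 1.0 (fully open); "gripper_force": force on a finger pad.
Only numpy, scipy, OpenCV 4.12 (cv2) and the standard library are available. Lean on these libraries where they do the work, as an engineer would, in place of code of your own. Each camera call takes 0.05 s, during which the arm holds its last target. There are 200 camera calls.

### The job

Pick up the small white cup by its ears and tip all five green cleaning tablets into the blue cassette while it sits in its dock, then stand the empty cup upright on the table and let go of it. Then pinch the cassette's two orange side catches in together, lift the cassette straight out so that its underside is at least 10 cm above the dock plate, and finish while still holding it up there, upright and still, catches pinched, with all the tablets inside. Leave the two bottles and the plaster roll where they are.

Things in the scene. Friction and masses are not known exactly. Their poses are not given: they have to be found in the camera images.
- cup: small white cup holding five green tablets. 60 g, 30 mm tall, outer radius 20 mm at the foot, 32 mm at the rim, wall 2, floor 4 mm; sides lean out 22 deg: tablets roll out once it is tipped past about 75 deg. Flat upright grip ears at +y and -y (24 mm wide along x, 4 to 36 mm above the underside), outer faces vertical, 66 mm apart. Origin: centre of underside; z up
- cup_grip (a point): point on the cup's axis midway between the two ears, 24 mm above its underside: pinch here, closing along the cup's y
- cup_rim (a point): centre of the cup's open mouth, 30 mm above its underside
- dock: fixed grey dock plate on the table, 136 (x) by 116 (y) by 8 mm, with white guide blocks and two steel ledges (all below 32 mm) round the blue cassette. Origin: centre of its underside; z up. The cassette stands on the plate, 8 mm above the origin, its axes parallel to the dock's, with 1 to 2 mm of side play
- cassette: blue open-topped loose cassette in the dock, 88 mm long (x), 45 wide (y), 82 tall, flared white rim 96 x 50 mm; about 0.16 kg. Hollow 83 (x) by 40 (y) mm, floor 3 mm thick. In the middle of each long side (+y, -y) an orange spring catch hooks under a steel ledge of the dock: it cannot be lifted unless both are pressed in. Origin: centre of underside; z up
- cassette_mouth (a point): centre of the cassette's open mouth, 82 mm above its underside
- cassette_grip (a point): point on the cassette's axis between the orange press pads, 57 mm above its underside. Closing along the cassette's y first pushes the pads in (faces 66 mm apart, 9 mm wide along x, 42 to 72 mm above the underside), then rests on white ribs either side of each pad (faces 55 mm apart), which take the grip (40 N is safe). Docked, the space beside the pads is free above z = 32 mm
- catch_left (a joint): travel of the +y catch inward, m: 0 out (hooked), 0.0055 flush with the ribs, 0.0065 at most; its tooth clears the ledge from about 0.004; spring 2.4 N at rest, 5.7 N flush
- catch_right (a joint): the same for the -y catch
- catch_left_pad (a point): centre of the outer face of the +y press pad
- catch_right_pad (a point): centre of the outer face of the -y press pad
- tablet1_center (a point): centre of a green round tablet (hard ball 12 mm in diameter, 10 g), at first in the cup
- tablet2_center (a point): centre of a green round tablet (hard ball 12 mm in diameter, 10 g), at first in the cup
- tablet3_center (a point): centre of a green round tablet (hard ball 12 mm in diameter, 10 g), at first in the cup
- tablet4_center (a point): centre of a green round tablet (hard ball 12 mm in diameter, 10 g), at first in the cup
- tablet5_center (a point): centre of a green round tablet (hard ball 12 mm in diameter, 10 g), at first in the cup
- bottle_white: loose white plastic bottle, 54 mm wide, 124 mm tall; origin under its centre. Bystander at the back, leave alone
- bottle_amber: loose amber bottle with yellow cap, 49 mm wide, 116 mm tall; origin under its centre. Bystander at the back, leave alone
- plaster_roll_1: loose roll of plaster tape lying flat, 58 mm across, 25 mm tall; origin under its centre. Bystander on the left, leave alone
There are look-alikes about, which are no part of the job. What is shaped like the cup but purple or yellow is not meant.

How it is judged (in metres and radians):
On the way, in this order (a step that is already met when the one before it is completed fails the run):
1. all five tablets are in the cassette, which still sits in the dock (x of tablet1_center in the frame of cassette between -0.042 and 0.042 m and y of tablet1_center in the frame of cassette between -0.021 and 0.021 m and z of tablet1_center in the frame of cassette between 0 and 0.074 m and x of tablet2_center in the frame of cassette between -0.042 and 0.042 m and y of tablet2_center in the frame of cassette between -0.021 and 0.021 m and z of tablet2_center in the frame of cassette between 0 and 0.074 m and x of tablet3_center in the frame of cassette between -0.042 and 0.042 m and y of tablet3_center in the frame of cassette between -0.021 and 0.021 m and z of tablet3_center in the frame of cassette between 0 and 0.074 m and x of tablet4_center in the frame of cassette between -0.042 and 0.042 m and y of tablet4_center in the frame of cassette between -0.021 and 0.021 m and z of tablet4_center in the frame of cassette between 0 and 0.074 m and x of tablet5_center in the frame of cassette between -0.042 and 0.042 m and y of tablet5_center in the frame of cassette between -0.021 and 0.021 m and z of tablet5_center in the frame of cassette between 0 and 0.074 m and z of cassette in the frame of dock below 0.016 m), for 0.2 s.
2. the cup stands upright on the table, let go, the cassette still in the dock with the tablets (all of step 1 and height (world z) of cup below 0.006 m and angle between cup's own z axis and vertical below 0.12 rad and contact force between the fingers and cup below 0.05 N and linear speed of cup below 0.03 m/s), for 0.2 s.
3. the cassette has been lifted free of the dock by its pinched catches (z of cassette in the frame of dock above 0.08 m and angle between cassette's own z axis and vertical below 0.35 rad and contact force between the fingers and cassette above 2 N and contact force between cassette and dock below 0.05 N and value of joint each of catch_left, catch_right above 0.004 m), for 0.1 s.
At the end, for the whole second after the job is handed in: Fingers hold the cassette (over 2 N), both catches in over 4 mm, its underside over 80 mm above the table, off the dock, tilt under 20 deg, slower than 30 mm/s, all five tablets in its hollow; the cup stands let go on the table (within 6 mm, tilt under 7 deg) (all of step 3 and linear speed of each of cassette, cup below 0.03 m/s and x of tablet1_center in the frame of cassette between -0.042 and 0.042 m and y of tablet1_center in the frame of cassette between -0.021 and 0.021 m and z of tablet1_center in the frame of cassette between 0 and 0.074 m and x of tablet2_center in the frame of cassette between -0.042 and 0.042 m and y of tablet2_center in the frame of cassette between -0.021 and 0.021 m and z of tablet2_center in the frame of cassette between 0 and 0.074 m and x of tablet3_center in the frame of cassette between -0.042 and 0.042 m and y of tablet3_center in the frame of cassette between -0.021 and 0.021 m and z of tablet3_center in the frame of cassette between 0 and 0.074 m and x of tablet4_center in the frame of cassette between -0.042 and 0.042 m and y of tablet4_center in the frame of cassette between -0.021 and 0.021 m and z of tablet4_center in the frame of cassette between 0 and 0.074 m and x of tablet5_center in the frame of cassette between -0.042 and 0.042 m and y of tablet5_center in the frame of cassette between -0.021 and 0.021 m and z of tablet5_center in the frame of cassette between 0 and 0.074 m and height (world z) of cup below 0.006 m and angle between cup's own z axis and vertical below 0.12 rad and contact force between the fingers and cup below 0.05 N); the arm keeps its last pose, push and grip.
It fails at once if the bottle white was moved more than 30 mm (distance of bottle_white from where it was at the start of the episode above 0.03 m).
It fails at once if the bottle amber was moved more than 30 mm (distance of bottle_amber from where it was at the start of the episode above 0.03 m).
It fails at once if the plaster roll was moved more than 30 mm (distance of plaster_roll_1 from where it was at the start of the episode above 0.03 m).
It also fails if it takes over 64 s, if anything falls off the work surface, if the arm or the gripper's body presses on something with over 40 N, if the wrist force passes 120 N, or if a joint passes its speed limit or range.

## Working session

There is one attempt and no reset: what is moved stays moved. The work goes in short steps, Python scripts to look and compute and a tool call to move; the robot and the scene stay as the last step left them, time stands still between calls to the robot, and variables do not carry over. Pictures are saved under pics/ and viewed, at most 10 in all, crops included, and the job is handed in when it is done.

Besides the shell and the picture viewer there is one more tool, called as name([rows], argument=value, ...), one row to a line, values as JSON. apply_moves: Moves the arm, as the interface text tells. Its arguments: {"type":"object","properties":{"moves":{"type":"array"},"hand":{"type":"number"}},"required":["moves"]}

```bash
mkdir -p pics; ls; cat > h.py <<'E'
from station import r, imaging, models
import numpy as np, cv2
def ray(p,uv):
    K=np.array(p["intrinsics"]);d=np.array(p["orientation"])@np.linalg.solve(K,[uv[0],uv[1],1]);return np.array(p["eye"]),d/np.linalg.norm(d)
def atz(p,uv,z):
    e,d=ray(p,uv);return e+d*(z-e[2])/d[2]
def tri(obs):
    A=np.zeros((3,3));b=np.zeros(3)
    for p,uv in obs:
        e,d=ray(p,uv);M=np.eye(3)-np.outer(d,d);A+=M;b+=M@e
    return np.linalg.solve(A,b)
def px(at): return (at[0]*640,at[1]*480)
def find(p,t,n=3): return [(px(q["at"]),round(float(q["confidence"]),2)) for q in models.place_of(p,t)[:n]]
def proj(p,X):
    c=np.array(p["orientation"]).T@(np.array(X)-np.array(p["eye"]));c=np.array(p["intrinsics"])@c;return c[:2]/c[2]
E
python3 - <<'E'
from h import *
print(r.sense(), r.pinch_z)
P={n:imaging.capture(n) for n in ("side","top","wrist")}
for n,p in P.items(): print(n,np.round(p["eye"],3),np.round(p["orientation"],2).tolist(),p["intrinsics"][0][0])
cv2.imwrite("pics/a.png",cv2.resize(np.vstack([np.hstack([P["side"]["frame"],P["top"]["frame"]])]),(800,300)))
cv2.imwrite("pics/side.png",P["side"]["frame"]);cv2.imwrite("pics/top.png",P["top"]["frame"])
for n,p in P.items():
  for t in ("cup","cup_grip","cup_rim","dock","cassette","cassette_mouth","cassette_grip","catch_left_pad","catch_right_pad","bottle_white","bottle_amber","plaster_roll_1"):
    print(n,t,[(tuple(np.round(u).astype(int).tolist()),c) for u,c in find(p,t)])
E
```

```text
pics
{'time_s': 0.0, 'joints': array([ 8.58082131e+01,  2.20900231e+01,  3.80143357e-01, -2.92941873e-02,
       -6.84112134e+01, -1.48164931e+01]), 'joint_velocities': array([-0.02270494, -0.04954577, -0.04195064,  0.00427889,  0.02570553,
       -0.02116232]), 'effort': array([-4.99030084e-04, -3.90669107e+01,  1.87404621e+01,  4.21985820e+00,
        1.09445452e-02, -1.98523549e-04]), 'tcp_pos': array([0.2033505 , 0.59035653, 0.22146908]), 'ee_rot': array([[ 9.45410090e-01, -3.25882442e-01, -6.28622640e-04],
       [-3.25883038e-01, -9.45407821e-01, -2.07302304e-03],
       [ 8.12570513e-05,  2.16471436e-03, -9.99997654e-01]]), 'wrist_force': array([-0.49861159, -0.20808457, -0.34020381]), 'moment': array([-0.01574925, -0.05778084, -0.02779831]), 'gripper_force': 0.0, 'gripper_width': 0.9978013484800227} 0.0187
side [ 0.355 -0.68   0.408] [[0.97, -0.09, 0.21], [-0.23, -0.39, 0.89], [-0.0, -0.92, -0.4]] 448.318958184877
top [0.475 0.113 0.974] [[0.02, -1.0, 0.04], [-1.0, -0.02, -0.04], [0.04, -0.04, -1.0]] 470.66132985004
wrist [0.268 0.569 0.384] [[-0.33, -0.92, -0.24], [-0.95, 0.
[... 818 characters left out ...]
 317), 0.96), ((239, 262), 0.89), ((300, 273), 0.87)]
top dock [((401, 254), 0.73), ((399, 271), 0.36)]
top cassette [((401, 253), 0.93), ((287, 208), 0.65)]
top cassette_mouth [((414, 256), 0.87)]
top cassette_grip [((407, 251), 0.81), ((286, 217), 0.59)]
top catch_left_pad [((403, 268), 0.59)]
top catch_right_pad []
top bottle_white [((428, 146), 0.62), ((282, 222), 0.46)]
top bottle_amber [((387, 152), 0.6), ((424, 144), 0.29)]
top plaster_roll_1 []
wrist cup []
wrist cup_grip []
wrist cup_rim []
wrist dock []
wrist cassette []
wrist cassette_mouth []
wrist cassette_grip []
wrist catch_left_pad []
wrist catch_right_pad []
wrist bottle_white []
wrist bottle_amber []
wrist plaster_roll_1 []
```

View pics/top.png

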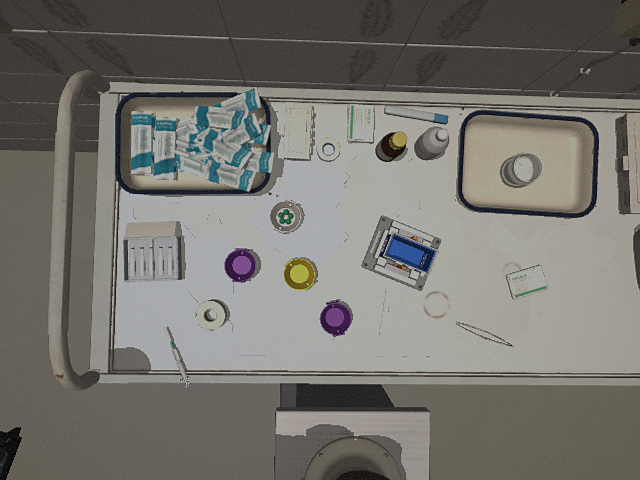

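View pics/side.png

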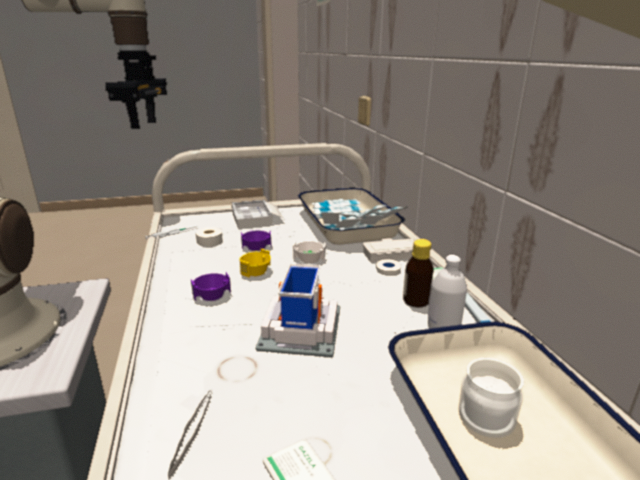

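Top view, candidates for the cup: white with green tablets at (287,216), purple at (241,265) and (336,317), yellow at (300,273), and a glass jar in the tray at (521,170). I pick (287,216). The cassette is at (408,252).

Next I check that choice in a crop and measure it.

```bash
python3 - <<'E'
from h import *
T=imaging.capture("top");S=imaging.capture("side")
def near(p,t,uv):
    L=[q for q in find(p,t,10)];L=[(u,c) for u,c in L if np.hypot(u[0]-uv[0],u[1]-uv[1])<18];return L[0] if L else None
G={"cup":(287,216,309,252),"cup_grip":(287,214,309,250),"cup_rim":(287,213,309,248),"dock":(401,254,300,328),"cassette":(401,253,300,326),"cassette_mouth":(410,252,299,283),"cassette_grip":(407,251,301,293)}
for t,g in G.items():
    a=near(T,t,g[:2]);b=near(S,t,g[2:]);print(t,a,b, np.round(tri([(T,a[0]),(S,b[0])]),4) if a and b else "")
for t,g in (("cup",(287,214)),("dock",(401,254)),("cassette",(405,252))):
    for q in models.cut_out(T,t):
        m=q["region"].astype(np.uint8);ys,xs=np.nonzero(m)
        if np.hypot(xs.mean()-g[0],ys.mean()-g[1])<18:
            print(t,xs.mean(),ys.mean(),cv2.minAreaRect(np.c_[xs,ys].astype(np.float32)),q["confidence"])
a=cv2.resize(T["frame"][185:245,257:317],(400,400),interpolation=cv2.INTER_CUBIC)
b=cv2.resize(T["frame"][205:300,355:450],(400,400),interpolation=cv2.INTER_CUBIC)
cv2.imwrite("pics/crop.png",np.hstack([a,b]))
E
```

```text
cup ((282.688, 216.096), 0.78) ((306.88, 262.224), 0.8) [ 0.5468  0.1556 -0.011 ]
cup_grip ((283.584, 212.88), 0.93) ((309.88800000000003, 248.304), 0.85) [0.5517 0.1523 0.0223]
cup_rim None ((311.488, 244.32), 0.76) 
dock ((401.28, 255.21599999999998), 0.71) ((299.328, 328.608), 0.65) [ 0.4734 -0.0941 -0.0012]
cassette ((403.00800000000004, 251.808), 0.71) ((302.272, 323.808), 0.7) [ 0.4793 -0.0954  0.0078]
cassette_mouth ((412.096, 254.20799999999997), 0.7) ((299.072, 280.992), 0.87) [ 0.4748 -0.0962  0.0853]
cassette_grip ((406.78400000000005, 254.688), 0.72) ((300.608, 293.904), 0.66) [ 0.4757 -0.092   0.0604]
cup 284.0321100917431 216.0703363914373 ((284.20001220703125, 215.9000244140625), (30.410520553588867, 30.857736587524414), 63.43495178222656) 0.66
dock 396.0357142857143 252.31751467710373 ((401.191162109375, 252.53271484375), (65.37727355957031, 56.37423324584961), 22.2490234375) 0.92
cassette 408.21640826873386 252.8733850129199 ((408.4655456542969, 252.5862274169922), (54.0373420715332, 34.91072463989258), 21.801406860351562) 0.9
```

View pics/crop.png

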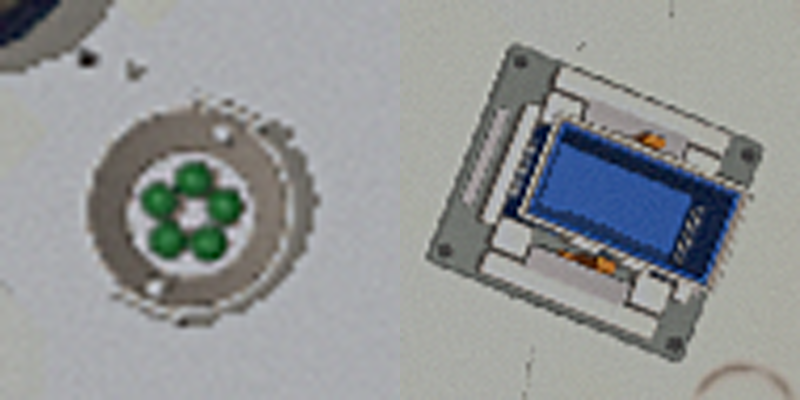

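Left crop: the chosen cup holds five green tablets, with ears about at (225,110) and (150,305) of the crop. Right crop: the cassette's long axis runs about 22° clockwise from the image horizontal.

I now travel to above the cup.

apply_moves([
  [[0.0337,0.0214,0],0],
  [[0.0337,0.0214,0],0],
  [[0.0337,0.0214,0],0],
  [[0.0337,0.0214,0],0],
  [[0.0337,0.0214,0],0],
], hand=0.087)

```text
time_s: 3.32
tcp_pos: [0.3288, 0.4333, 0.2227]
ee_rot: [[0.946, -0.325, 0.0], [-0.325, -0.946, 0.0], [0.0, -0.0, -1.0]]
wrist_force: [2.0, 0.2, 0.1]
gripper_width: 0.999
gripper_force: 0.0
```

apply_moves([
  [[0.0337,0.0214,0],0],
  [[0.0337,0.0214,0],0],
  [[0.0337,0.0214,0],0],
  [[0.0337,0.0214,0],0],
  [[0.0337,0.0214,0],0],
])

```text
time_s: 3.73
tcp_pos: [0.4534, 0.2772, 0.223]
ee_rot: [[0.946, -0.325, 0.001], [-0.325, -0.946, 0.001], [0.0, -0.001, -1.0]]
wrist_force: [0.6, 0.2, -0.5]
gripper_width: 1.001
gripper_force: 0.0
```

apply_moves([
  [[0.0337,0.0214,0],0],
  [[0.0337,0.0214,0],0],
  [[0.0337,0.0214,0],0],
  [[0.0337,0.0214,0],0],
  [[0,0,0],7],
])

```text
time_s: 4.15
tcp_pos: [0.5552, 0.1492, 0.2223]
ee_rot: [[0.896, -0.445, 0.001], [-0.445, -0.896, -0.001], [0.001, 0.001, -1.0]]
wrist_force: [-0.5, 1.3, -0.5]
gripper_width: 1.0
gripper_force: 0.0
```

apply_moves([
  [[0,0,0.01],7],
  [[0,0,0.01],7],
  [[0,0,0.01],7],
  [[0,0,0],7],
  [[0,0,0],7],
])

```text
time_s: 4.57
tcp_pos: [0.5517, 0.1536, 0.1917]
ee_rot: [[0.479, -0.878, -0.001], [-0.878, -0.479, -0.001], [0.0, 0.002, -1.0]]
wrist_force: [0.4, 1.0, -0.1]
gripper_width: 1.0
gripper_force: 0.0
```

apply_moves([
  [[0,0,0],7],
  [[0,0,0],7],
  [[0,0,0],7],
  [[0,0,0],7],
  [[0,0,0],7],
])

```text
time_s: 4.98
tcp_pos: [0.5521, 0.154, 0.1926]
ee_rot: [[-0.111, -0.994, 0.0], [-0.994, 0.111, 0.0], [-0.0, -0.0, -1.0]]
wrist_force: [1.3, 1.0, 0.5]
gripper_width: 0.997
gripper_force: 0.0
```

apply_moves([
  [[0,0,0],7],
  [[0,0,0],7],
  [[0,0,0],3],
  [[0,0,0],0],
  [[0,0,0],0],
])

```text
time_s: 5.4
tcp_pos: [0.5521, 0.154, 0.1926]
ee_rot: [[-0.389, -0.921, 0.0], [-0.921, 0.389, 0.0], [-0.0, -0.0, -1.0]]
wrist_force: [0.2, -0.2, -0.4]
gripper_width: 1.003
gripper_force: 0.0
```

```bash
python3 - <<'E'
from h import *
W=imaging.capture("wrist");T=imaging.capture("top");S=imaging.capture("side")
for t in("cup","cup_grip","cup_rim","cup_grip"):
    a=find(W,t,4);print(t,a)
    for u,c in a[:2]: print(np.round(atz(W,u,{"cup":0,"cup_grip":.024,"cup_rim":.03}[t]),4))
b=[u for u,c in find(S,"cup_grip",8) if abs(u[0]-310)<14 and abs(u[1]-249)<12]
w=find(W,"cup_grip",1)
if b and w: print("tri",tri([(W,w[0][0]),(S,b[0])]))
cv2.imwrite("pics/w1.png",W["frame"])
E
```

```text
cup [((429.888, 129.504), 0.95), ((497.024, 5.712000000000001), 0.79), ((312.512, 216.576), 0.73), ((324.928, 209.71200000000002), 0.62)]
[0.4281 0.1169 0.    ]
[0.3437 0.0439 0.    ]
cup_grip [((323.58400000000006, 216.816), 0.83), ((458.624, 258.0), 0.66), ((435.712, 127.2), 0.64)]
[0.5472 0.1495 0.024 ]
[0.4469 0.2339 0.024 ]
cup_rim [((460.41600000000005, 260.01599999999996), 0.92), ((323.2, 216.096), 0.67), ((438.784, 127.92), 0.6)]
[0.4474 0.2338 0.03  ]
[0.5469 0.1477 0.03  ]
cup_grip [((323.58400000000006, 216.816), 0.83), ((458.624, 258.0), 0.66), ((435.712, 127.2), 0.64)]
[0.5472 0.1495 0.024 ]
[0.4469 0.2339 0.024 ]
```

View pics/w1.png

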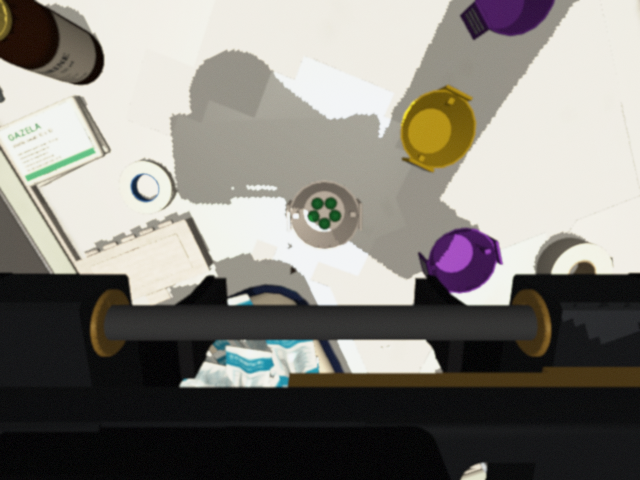

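The wrist view shows the white cup with tablets at (324,215). Its ears, at (290,214) and (358,214), lie along the image row, so they already line up with the closing line. I descend, gripping high on the ears.

apply_moves([
  [[0.0053,0.0022,0.034],0],
  [[0,0,0.034],0],
  [[0,0,0.034],0],
  [[0,0,0.034],0],
  [[0,0,0.0335],0],
])

```text
time_s: 6.27
tcp_pos: [0.548, 0.15, 0.0219]
ee_rot: [[-0.391, -0.921, 0.001], [-0.921, 0.391, 0.0], [-0.001, -0.001, -1.0]]
wrist_force: [0.9, 0.3, -0.4]
gripper_width: 1.001
gripper_force: 0.0
```

apply_moves([
  [[0,0,0],0],
  [[0,0,0],0],
  [[0,0,0],0],
  [[0,0,0],0],
  [[0,0,0],0],
], hand=0.05)

```text
time_s: 6.68
tcp_pos: [0.5495, 0.1509, 0.0256]
ee_rot: [[-0.39, -0.921, 0.005], [-0.921, 0.39, 0.002], [-0.004, -0.003, -1.0]]
wrist_force: [-1.5, 0.6, 2.5]
gripper_width: 0.752
gripper_force: 30.0
```

apply_moves([
  [[0,0,0],0],
  [[0,0,0],0],
  [[0,0,0],0],
])

```text
time_s: 6.93
tcp_pos: [0.5495, 0.1509, 0.0255]
ee_rot: [[-0.39, -0.921, 0.004], [-0.921, 0.39, 0.002], [-0.004, -0.003, -1.0]]
wrist_force: [-1.0, 1.4, 7.2]
gripper_width: 0.752
gripper_force: 30.0
```

apply_moves([
  [[0,0,-0.01],0],
  [[0,0,-0.025],0],
  [[0,0,-0.03],0],
  [[0,0,-0.03],0],
  [[0,0,-0.03],0],
])

```text
time_s: 7.35
tcp_pos: [0.5473, 0.1495, 0.1499]
ee_rot: [[-0.391, -0.92, -0.001], [-0.92, 0.391, -0.0], [0.0, 0.0, -1.0]]
wrist_force: [1.4, 1.1, -1.3]
gripper_width: 0.754
gripper_force: 30.0
```

apply_moves([
  [[0,0,-0.02],0],
  [[0.01,0.002,-0.01],0],
  [[0.02,0.004,0],0],
  [[0.025,0.0051,0],0],
  [[0.025,0.0051,0],0],
])

```text
time_s: 7.77
tcp_pos: [0.4997, 0.0813, 0.1775]
ee_rot: [[-0.391, -0.92, -0.002], [-0.92, 0.391, -0.0], [0.001, 0.002, -1.0]]
wrist_force: [-0.8, -0.4, -0.6]
gripper_width: 0.754
gripper_force: 30.0
```

apply_moves([
  [[0.025,0.0051,0],-4],
  [[0.025,0.0051,0],0],
  [[0.025,0.0051,0],0],
  [[0.025,0.0051,0],0],
  [[0.025,0.0051,0],0],
])

```text
time_s: 8.18
tcp_pos: [0.4329, -0.0278, 0.1774]
ee_rot: [[-0.326, -0.945, -0.002], [-0.945, 0.326, -0.0], [0.001, 0.002, -1.0]]
wrist_force: [-0.1, -0.2, -1.6]
gripper_width: 0.75
gripper_force: 30.0
```

apply_moves([
  [[0.025,0.0051,0],0],
  [[0.018,0.0051,0],0],
  [[0.009,0.0018,0],-4],
  [[0,0,0],-7],
  [[0,0,0],-7],
])

```text
time_s: 8.6
tcp_pos: [0.4049, -0.0726, 0.1775]
ee_rot: [[-0.014, -1.0, -0.002], [-1.0, 0.014, 0.0], [-0.0, 0.002, -1.0]]
wrist_force: [0.4, 0.4, -1.3]
gripper_width: 0.756
gripper_force: 30.0
```

apply_moves([
  [[0,0,0],-7],
  [[0,0,0],-7],
  [[0,0,0],-7],
  [[0,0,0],-7],
  [[0,0,0],-7],
])

```text
time_s: 9.02
tcp_pos: [0.4053, -0.072, 0.1774]
ee_rot: [[0.563, -0.826, -0.002], [-0.826, -0.563, 0.0], [-0.001, 0.002, -1.0]]
wrist_force: [0.3, -0.4, -2.0]
gripper_width: 0.752
gripper_force: 30.0
```

apply_moves([
  [[0,0,0],-7],
  [[0,0,0],-7],
  [[0,0,0],-7],
  [[0,0,0],-7],
  [[0,0,0],-6],
])

```text
time_s: 9.43
tcp_pos: [0.4053, -0.072, 0.1774]
ee_rot: [[0.929, -0.37, -0.002], [-0.37, -0.929, 0.0], [-0.002, 0.001, -1.0]]
wrist_force: [-0.2, -0.3, -1.2]
gripper_width: 0.753
gripper_force: 30.0
```

```bash
python3 - <<'E'
from h import *
W=imaging.capture("wrist");T=imaging.capture("top");S=imaging.capture("side")
s=r.sense();print(s["tcp_pos"],s["joints"],s["ee_rot"][:,0],s["gripper_width"])
for t in ("cassette_mouth","cassette_grip","cassette","dock","cup","cup_rim"):
    o={n:find(p,t,2) for n,p in (("W",W),("T",T),("S",S))}
    print(t,{n:[(tuple(np.round(u,1).tolist()),c) for u,c in v] for n,v in o.items()})
    try: print(np.round(tri([(W,o["W"][0][0]),(S,o["S"][0][0])]),4),np.round(tri([(W,o["W"][0][0]),(S,o["S"][0][0]),(T,o["T"][0][0])]),4))
    except Exception as e: pass
cv2.imwrite("pics/w2.png",W["frame"]);cv2.imwrite("pics/s2.png",S["frame"])
import pickle;pickle.dump((W,T,S),open("p2.pkl","wb"))
E
```

```text
[ 0.40579947 -0.07190889  0.17756804] [ 1.27458809e+01  3.43875642e+00 -3.13045614e+01 -3.01372024e-02
 -5.53501001e+01  5.50763522e+01] [ 0.92590273 -0.37775868 -0.00158432] 0.7521445009390136
cassette_mouth {'W': [((313.3, 134.0), 0.76)], 'T': [((413.2, 254.9), 0.95)], 'S': [((297.4, 277.3), 0.59)]}
[ 0.4756 -0.0949  0.091 ] [ 0.4746 -0.0959  0.0919]
cassette_grip {'W': [((315.6, 248.0), 0.5)], 'T': [((413.7, 251.9), 0.65), ((406.1, 253.9), 0.55)], 'S': [((300.0, 291.3), 0.83)]}
[ 0.4416 -0.0815  0.077 ] [ 0.4545 -0.0906  0.0874]
cassette {'W': [((314.3, 138.8), 0.55)], 'T': [((400.3, 255.2), 0.8), ((387.1, 151.9), 0.75)], 'S': [((301.5, 324.0), 0.81)]}
[ 0.4777 -0.0944  0.0071] [ 0.4758 -0.0925  0.0055]
dock {'W': [((342.3, 253.0), 0.72)], 'T': [], 'S': [((302.0, 323.8), 0.83), ((298.4, 279.7), 0.6)]}
cup {'W': [((126.2, 269.2), 0.82), ((321.5, 266.3), 0.58)], 'T': [((297.9, 271.7), 0.69), ((244.7, 264.4), 0.62)], 'S': [((254.0, 270.9), 0.82), ((248.2, 238.8), 0.78)]}
[ 4.302e-01  1.191e-01 -2.000e-04] [ 0.4314  0.1206 -0.0014]
cup_rim {'W': [((227.9, 333.4), 0.89), ((319.0, 292.0), 0.86)], 'T': [((239.1, 262.1), 0.89), ((301.6, 273.0), 0.65)], 'S': [((209.4, 280.6), 0.92), ((253.0, 235.3), 0.75)]}
[0.3435 0.0452 0.0275] [ 0.3671  0.1664 -0.0433]
```

View pics/w2.png

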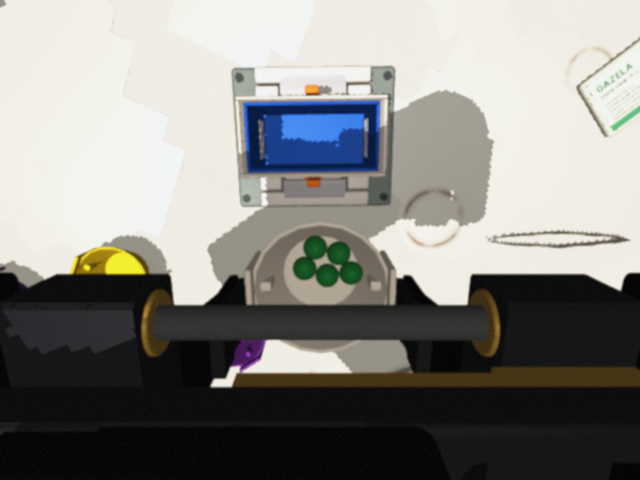

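The wrist view shows the cup held with all five tablets in it, mouth at about (320,285). Beyond it is the cassette mouth: rim corners about (237,97), (388,95), (386,177) and (244,179), nearly square to the tool.

```bash
python3 - <<'E'
from h import *
import pickle
W,T,S=pickle.load(open("p2.pkl","rb"))
C=[(237,97),(388,95),(386,177),(244,179)]
X=np.array([atz(W,u,.09) for u in C]);print(np.round(X,4))
print("centre",X.mean(0)); 
for i,j in((0,1),(3,2),(3,0),(2,1)): d=X[j]-X[i];print(np.linalg.norm(d[:2]),np.degrees(np.arctan2(d[1],d[0])))
g=cv2.cvtColor(W["frame"],cv2.COLOR_BGR2HSV);m=((g[...,0]>100)&(g[...,0]<130)&(g[...,1]>120)).astype(np.uint8);m[220:]=0
n,l,st,ce=cv2.connectedComponentsWithStats(m);k=1+st[1:,4].argmax();ys,xs=np.nonzero(l==k)
rc=cv2.boxPoints(cv2.minAreaRect(np.c_[xs,ys].astype(np.float32)));print(rc.tolist())
Y=np.array([atz(W,u,.088) for u in rc]);print(Y.mean(0),[ (round(float(np.linalg.norm(d[:2])),4),round(float(np.degrees(np.arctan2(d[1],d[0]))),2)) for d in np.roll(Y,-1,0)-Y])
x=r.sense()["ee_rot"][:,0];print("toolx",np.degrees(np.arctan2(x[1],x[0])))
for n,p,z in(("W",W,None),("S",S,None)): print(n,proj(p,[.475,-.0955,.09]))
E
```

```text
[[ 0.5163 -0.0592  0.09  ]
 [ 0.4823 -0.1476  0.09  ]
 [ 0.4347 -0.1298  0.09  ]
 [ 0.4683 -0.042   0.09  ]]
centre [ 0.47540301 -0.0946242   0.09      ]
0.09474833223966193 -110.99509942218977
0.09399330870157405 -110.91717392065848
0.050946150288310815 -19.725342718662105
0.05080717940734681 -20.573515871184313
[[244.0, 101.0], [379.0, 101.0], [379.0, 171.0], [244.0, 171.0]]
[ 0.47674082 -0.0935629   0.088     ] [(0.0856, -111.71), (0.0437, 160.57), (0.0896, 68.29), (0.0437, -24.67)]
toolx -22.01264464719654
W [315.23975074 138.17716884]
S [298.63035559 278.04636262]
```

View pics/s2.png

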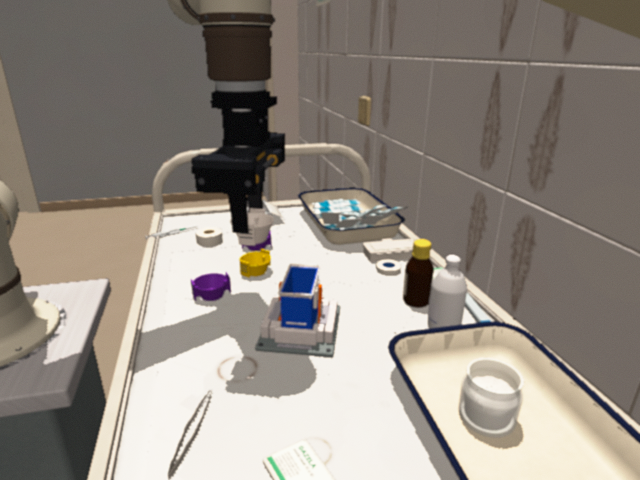

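The side view shows the held cup at (255,225), up behind the cassette at (300,300).

The moves only turn about the vertical tool axis, so the wrist can't tip the cup. Instead I'll pivot it about the ears in the grip, by pushing its foot over the cassette's near rim. First I line up just short of the rim.

apply_moves([
  [[0.0075,-0.0033,0.02],-1.1],
  [[0.0075,0,0.02],0],
  [[0.0073,0,0.016],0],
  [[0,0,0.01],0],
  [[0,0,0],0],
])

```text
time_s: 10.9
tcp_pos: [0.4289, -0.0765, 0.1111]
ee_rot: [[0.934, -0.357, -0.002], [-0.357, -0.934, -0.0], [-0.002, 0.001, -1.0]]
wrist_force: [0.6, 0.8, 0.2]
gripper_width: 0.755
gripper_force: 30.0
```

apply_moves([
  [[0.0045,0,0],0],
  [[0.004,0,-0.0025],0],
  [[0.004,0,-0.0022],0],
  [[0.0043,0,-0.0015],0],
  [[0.0043,0,-0.001],0],
])

```text
time_s: 11.32
tcp_pos: [0.4497, -0.0843, 0.1197]
ee_rot: [[0.934, -0.357, 0.001], [-0.357, -0.934, -0.0], [0.001, -0.0, -1.0]]
wrist_force: [0.0, 0.5, -0.8]
gripper_width: 0.757
gripper_force: 30.0
```

```bash
python3 - <<'E'
from h import *
S=imaging.capture("side");W=imaging.capture("wrist")
a=cv2.resize(S["frame"][190:350,200:360],(400,400),interpolation=cv2.INTER_CUBIC)
b=cv2.resize(W["frame"],(400,300));b=cv2.copyMakeBorder(b,0,100,0,0,cv2.BORDER_CONSTANT)
cv2.imwrite("pics/t1.png",np.hstack([a,b]))
E
```

```text
(no output)
```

View pics/t1.png

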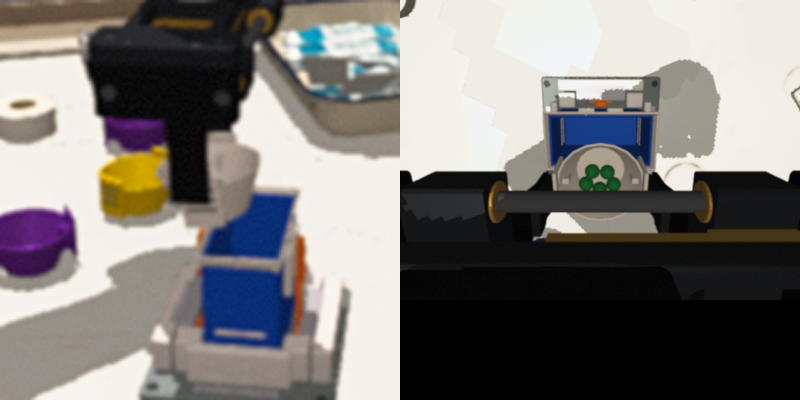

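```bash
python3 - <<'E'
from h import *
import pickle
W0,_,S0=pickle.load(open("p2.pkl","rb"))
t=np.array([.4058,-.0719,.1776]);u=np.array([.926,-.378,0]);v=np.array([.378,.926,0])
X=atz(W0,(319,292),.1826);print("staging rim rel u,v",(X-t)@u,(X-t)@v)
W=imaging.capture("wrist");S=imaging.capture("side");s=r.sense();t=s["tcp_pos"];u=np.array([.934,-.357,0]);v=np.array([.357,.934,0]);print(t,s["wrist_force"])
for uv,c in find(W,"cup_rim",3): X=atz(W,uv,t[2]+.005);print("W rim",uv,c,(X-t)@u,(X-t)@v)
for uv,c in find(S,"cup_rim",5): print("S",uv,c)
for du in(0,):
  for nm,o in(("tcp",0*u),("rimC",u*0+[0,0,.005]),("footC",[0,0,-.025]),("finger tip",-.04*v),("rim+u",.032*u+[0,0,.005]),("foot+u",.02*u-[0,0,.025])):
    q=proj(S,t+o);print(nm,q,"crop",(q-[200,190])*2.5)
E=np.array([.4521,-.0861,.09])
for k in(-.048,0,.048): print("near edge",(proj(S,E+k*v)-[200,190])*2.5,"far",(proj(S,E+.05*u+k*v)-[200,190])*2.5)
E
```

```text
staging rim rel u,v 0.0045414288559511105 0.0011203113355260097
[ 0.44879805 -0.08423464  0.11907628] [-1.33250569  0.35047117 -1.33646497]
S (286.912, 253.67999999999998) 0.7
S (206.91199999999998, 280.32) 0.65
S (256.128, 235.29600000000002) 0.63
S (255.104, 256.176) 0.63
S (414.08000000000004, 298.512) 0.44
tcp [279.59607028 259.19643856] crop [198.99017569 172.9910964 ]
rimC [279.49976664 256.15555536] crop [198.74941661 165.3888884 ]
footC [280.069138   274.13402348] crop [200.172845   210.33505871]
finger tip [274.04296867 271.42899648] crop [185.10742167 203.57249119]
rim+u [300.82779893 257.35962522] crop [252.06949734 168.39906305]
foot+u [293.13762469 274.93643717] crop [232.84406173 212.34109292]
near edge [190.20973759 256.68484031] far [277.86656541 262.521315  ]
near edge [206.28071283 217.13304734] far [288.37869463 222.23200746]
near edge [220.40440698 182.37364916] far [297.60627874 186.86591117]
```

apply_moves([
  [[-0.026,0,0],0],
  [[0,0,0.012],0],
  [[0.004,0,0],0],
  [[0,0,0],0],
])

```text
time_s: 11.95
tcp_pos: [0.4282, -0.0764, 0.1071]
ee_rot: [[0.934, -0.356, -0.002], [-0.356, -0.934, -0.001], [-0.001, 0.001, -1.0]]
wrist_force: [-2.4, 0.9, -0.4]
gripper_width: 0.76
gripper_force: 30.0
```

apply_moves([
  [[0.004,0,0],0],
  [[0,0,0],0],
])

```text
time_s: 12.12
tcp_pos: [0.4292, -0.0772, 0.1071]
ee_rot: [[0.934, -0.358, -0.008], [-0.358, -0.934, 0.001], [-0.008, 0.002, -1.0]]
wrist_force: [-9.3, 8.4, 7.5]
gripper_width: 0.755
gripper_force: 30.0
```

apply_moves([
  [[0.004,0,0],0],
  [[0,0,0],0],
])

```text
time_s: 12.28
tcp_pos: [0.43, -0.0778, 0.1072]
ee_rot: [[0.933, -0.359, -0.014], [-0.359, -0.933, 0.003], [-0.014, 0.003, -1.0]]
wrist_force: [-18.6, 17.1, 17.5]
gripper_width: 0.752
gripper_force: 30.1
```

apply_moves([
  [[0.004,0,0],0],
  [[0,0,0],0],
])

```text
time_s: 12.45
tcp_pos: [0.4307, -0.0784, 0.1072]
ee_rot: [[0.933, -0.359, -0.02], [-0.359, -0.933, 0.004], [-0.02, 0.004, -1.0]]
wrist_force: [-25.5, 24.2, 26.2]
gripper_width: 0.757
gripper_force: 30.1
```

The push met 30+ N without the cup turning, so the grip is too stiff. I back off, stand the cup on the table, and test whether a wider "hand" setting gives a softer hold.

apply_moves([
  [[-0.012,0,0],0],
  [[-0.02,0,-0.005],0],
  [[-0.02,0,0],0],
  [[-0.019,0,0],0],
  [[0,0,0.01],0],
])

```text
time_s: 12.87
tcp_pos: [0.3724, -0.0547, 0.1038]
ee_rot: [[0.934, -0.356, 0.003], [-0.356, -0.934, 0.001], [0.003, -0.002, -1.0]]
wrist_force: [-0.3, -0.3, -1.4]
gripper_width: 0.761
gripper_force: 30.0
```

apply_moves([
  [[0,0,0.02],0],
  [[0,0,0.025],0],
  [[0,0,0.02],0],
  [[0,0,0.008],0],
  [[0,0,0.003],0],
])

```text
time_s: 13.28
tcp_pos: [0.3737, -0.0553, 0.0253]
ee_rot: [[0.934, -0.357, -0.002], [-0.357, -0.934, -0.001], [-0.001, 0.001, -1.0]]
wrist_force: [-1.7, -0.8, 4.5]
gripper_width: 0.752
gripper_force: 30.0
```

apply_moves([
  [[0,0,0],0],
  [[0,0,0],0],
], hand=0.065)

```text
time_s: 13.45
tcp_pos: [0.3745, -0.055, 0.0268]
ee_rot: [[0.934, -0.357, 0.002], [-0.357, -0.934, 0.0], [0.002, -0.001, -1.0]]
wrist_force: [-0.4, -0.2, -0.8]
gripper_width: 0.755
gripper_force: 30.0
```

apply_moves([
  [[0,0,0],0],
  [[0,0,0],0],
], hand=0.0655)

```text
time_s: 13.62
tcp_pos: [0.3741, -0.055, 0.027]
ee_rot: [[0.934, -0.357, 0.002], [-0.357, -0.934, 0.001], [0.002, -0.001, -1.0]]
wrist_force: [0.6, 0.4, -1.2]
gripper_width: 0.759
gripper_force: 14.7
```

apply_moves([
  [[0,0,0],0],
  [[0,0,0],0],
], hand=0.066)

```text
time_s: 13.78
tcp_pos: [0.3735, -0.0551, 0.0267]
ee_rot: [[0.934, -0.357, 0.001], [-0.357, -0.934, 0.0], [0.001, -0.001, -1.0]]
wrist_force: [0.1, -0.0, -0.3]
gripper_width: 0.759
gripper_force: 2.1
```

Widening the hand setting softens the grip: 0.0655 gives 15 N and 0.066 gives 2 N. I'll use about 9 N for tipping.

apply_moves([
  [[0,0,0],0],
  [[0,0,-0.01],0],
  [[0,0,-0.025],0],
  [[0,0,-0.025],0],
  [[0,0,-0.02],0],
], hand=0.0657)

```text
time_s: 14.2
tcp_pos: [0.3733, -0.0552, 0.1078]
ee_rot: [[0.934, -0.357, 0.001], [-0.357, -0.934, 0.0], [0.001, -0.0, -1.0]]
wrist_force: [0.3, 0.3, -1.3]
gripper_width: 0.761
gripper_force: 8.9
```

apply_moves([
  [[0.015,0,0],0],
  [[0.02,0,0],0],
  [[0.015,0,0],0],
  [[0.004,0,0],0],
  [[0,0,0],0],
])

```text
time_s: 14.62
tcp_pos: [0.424, -0.0747, 0.106]
ee_rot: [[0.934, -0.358, -0.0], [-0.358, -0.934, -0.0], [-0.0, 0.0, -1.0]]
wrist_force: [-1.2, 0.5, -1.3]
gripper_width: 0.755
gripper_force: 8.9
```

apply_moves([
  [[0.004,0,0],0],
  [[0.004,0,0],0],
])

```text
time_s: 14.78
tcp_pos: [0.4287, -0.0773, 0.1058]
ee_rot: [[0.934, -0.357, -0.005], [-0.357, -0.934, 0.0], [-0.005, 0.002, -1.0]]
wrist_force: [-10.3, 8.5, 6.8]
gripper_width: 0.761
gripper_force: 8.8
```

apply_moves([
  [[0.004,0,-0.001],0],
  [[0.004,0,-0.002],0],
])

```text
time_s: 14.95
tcp_pos: [0.435, -0.0797, 0.1085]
ee_rot: [[0.934, -0.357, -0.007], [-0.357, -0.934, 0.001], [-0.007, 0.002, -1.0]]
wrist_force: [-6.1, 5.1, 2.6]
gripper_width: 0.757
gripper_force: 8.7
```

apply_moves([
  [[0.002,0,-0.0025],0],
  [[0.004,0,-0.002],0],
  [[0.004,0,-0.001],0],
])

```text
time_s: 15.2
tcp_pos: [0.4468, -0.0839, 0.1147]
ee_rot: [[0.934, -0.357, -0.002], [-0.357, -0.934, -0.0], [-0.002, 0.001, -1.0]]
wrist_force: [-3.0, 1.7, 0.4]
gripper_width: 0.759
gripper_force: 8.9
```

apply_moves([
  [[0.004,0,-0.0007],0],
  [[0.004,0,-0.0005],0],
  [[0,0,0],0],
])

```text
time_s: 15.45
tcp_pos: [0.4566, -0.087, 0.1162]
ee_rot: [[0.934, -0.357, 0.001], [-0.357, -0.934, -0.0], [0.001, 0.0, -1.0]]
wrist_force: [-2.3, 0.4, 1.0]
gripper_width: 0.763
gripper_force: 8.8
```

```bash
python3 - <<'E'
from h import *
S=imaging.capture("side");W=imaging.capture("wrist")
a=cv2.resize(S["frame"][210:330,220:340],(480,480),interpolation=cv2.INTER_CUBIC)
b=cv2.resize(W["frame"][0:300,160:480],(320,300));b=cv2.copyMakeBorder(b,0,180,0,0,cv2.BORDER_CONSTANT)
cv2.imwrite("pics/t2.png",np.hstack([a,b]))
E
```

```text
(no output)
```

View pics/t2.png

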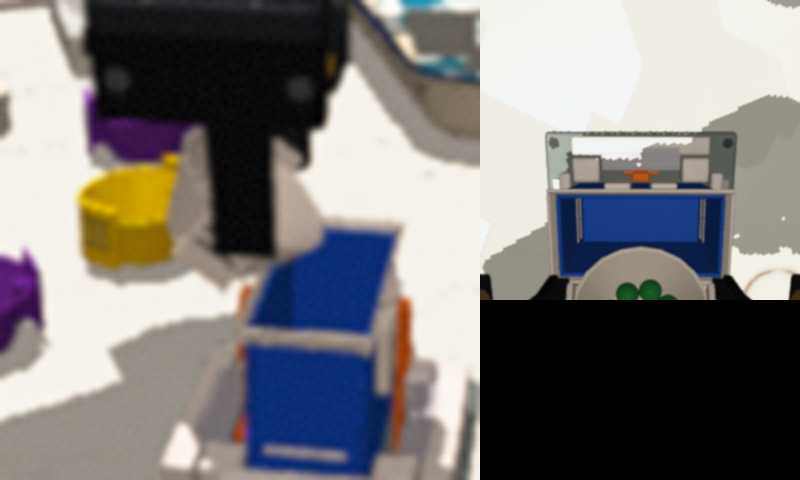

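The side crop shows the cup tipped about 45°, with its foot to the left and the fingertip at (245,250). The wrist view shows it centred over the mouth, tablets inside. I now tip it quickly past 100°.

apply_moves([
  [[0.006,0,0.0012],0],
  [[0.006,0,0.0023],0],
  [[0.0075,0,0.005],0],
  [[0.0075,0,0.009],0],
  [[0,0,0],0],
])

```text
time_s: 15.97
tcp_pos: [0.4827, -0.0967, 0.0971]
ee_rot: [[0.934, -0.357, 0.001], [-0.357, -0.934, -0.0], [0.001, -0.0, -1.0]]
wrist_force: [2.1, -0.7, 1.2]
gripper_width: 0.758
gripper_force: 8.5
```

apply_moves([
  [[0,0,0],0],
  [[0,0,0],0],
  [[0,0,0],0],
  [[0,0,0],0],
])

```text
time_s: 16.3
tcp_pos: [0.4806, -0.096, 0.0985]
ee_rot: [[0.934, -0.357, 0.001], [-0.357, -0.934, 0.0], [0.0, -0.001, -1.0]]
wrist_force: [0.7, 0.7, 0.3]
gripper_width: 0.757
gripper_force: 8.6
```

```bash
python3 - <<'E'
from h import *
S=imaging.capture("side");W=imaging.capture("wrist");T=imaging.capture("top")
a=cv2.resize(S["frame"][210:330,240:340],(400,480),interpolation=cv2.INTER_CUBIC)
b=cv2.resize(W["frame"][0:300,160:480],(400,375));b=cv2.copyMakeBorder(b,0,105,0,0,cv2.BORDER_CONSTANT)
cv2.imwrite("pics/t3.png",np.hstack([a,b]))
for p in(W,S,T): print([(tuple(np.round(u).tolist()),c) for u,c in find(p,"tablet1_center",6)])
E
```

```text
[((348.0, 275.0), 0.63)]
[]
[]
```

View pics/t3.png

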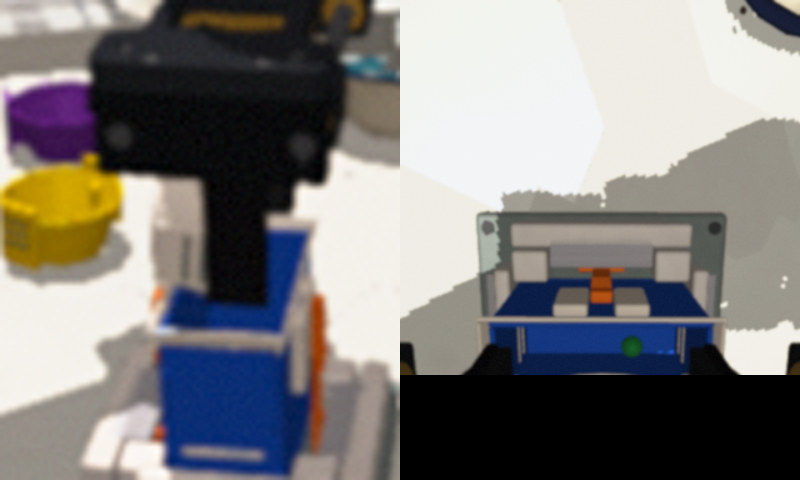

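The side crop shows the cup tipped to about 100°, its underside facing left at (155,230). The wrist view shows a tablet in the cassette at (630,347). I raise the cup and count green blobs.

apply_moves([
  [[0,0,-0.02],0],
  [[0,0,-0.03],0],
  [[-0.026,0,-0.02],0],
  [[-0.026,0,-0.01],0],
  [[-0.026,0,0],0],
])

```text
time_s: 17.02
tcp_pos: [0.408, -0.0682, 0.1804]
ee_rot: [[0.934, -0.357, 0.004], [-0.357, -0.934, 0.0], [0.003, -0.002, -1.0]]
wrist_force: [0.7, -0.0, -0.9]
gripper_width: 0.758
gripper_force: 8.6
```

```bash
cat >> h.py <<'E'
def greens(p):
    g=cv2.cvtColor(p["frame"],cv2.COLOR_BGR2HSV);m=((g[...,0]>50)&(g[...,0]<80)&(g[...,1]>110)&(g[...,2]>30)).astype(np.uint8)
    n,l,st,ce=cv2.connectedComponentsWithStats(m);return [(np.round(ce[i]).tolist(),int(st[i,4])) for i in range(1,n) if st[i,4]>8]
E
python3 - <<'E'
from h import *
W=imaging.capture("wrist");T=imaging.capture("top")
print(r.sense()["tcp_pos"]);print("W",greens(W));print("T",greens(T))
for p in(W,T): print([(tuple(np.round(u).tolist()),c) for u,c in find(p,"tablet1_center",7)])
print("mouth",find(W,"cassette_mouth",1),"rim",find(W,"cup_rim",3))
np.save("W3.npy",W["frame"])
E
```

```text
[ 0.40380614 -0.06806302  0.17854172]
W [([628.0, 126.0], 81), ([313.0, 127.0], 246), ([288.0, 126.0], 120), ([339.0, 126.0], 116), ([341.0, 158.0], 111)]
T [([352.0, 112.0], 12), ([351.0, 130.0], 15), ([393.0, 242.0], 16), ([401.0, 246.0], 42), ([411.0, 250.0], 20), ([408.0, 262.0], 13), ([540.0, 289.0], 11), ([528.0, 292.0], 11)]
[((345.0, 159.0), 0.67)]
[]
mouth [((321.728, 137.28), 0.96)] rim [((116.8, 277.296), 0.92), ((236.67200000000003, 331.92), 0.73)]
```

The wrist view shows all five tablets in the cassette: one double blob at (313,127) and singles at (288,126), (339,126) and (341,158). Next I turn the empty cup back upright, using the outer edge of the cassette's far rim.

apply_moves([
  [[0.028,0,0],0],
  [[0.03,0,0],0],
  [[0.03,0,0],0],
  [[0.03,0,0],0],
  [[0.0235,0,0],0],
])

```text
time_s: 17.73
tcp_pos: [0.5425, -0.1202, 0.1772]
ee_rot: [[0.934, -0.358, -0.001], [-0.358, -0.934, -0.0], [-0.001, 0.001, -1.0]]
wrist_force: [0.9, 0.6, -0.3]
gripper_width: 0.755
gripper_force: 8.6
```

apply_moves([
  [[0,0,0.03],0],
  [[0,0,0.03],0],
  [[0,0,0.0255],0],
  [[0,0,0],0],
  [[0,0,0],0],
])

```text
time_s: 18.15
tcp_pos: [0.5398, -0.1195, 0.0914]
ee_rot: [[0.934, -0.357, -0.004], [-0.357, -0.934, -0.001], [-0.004, 0.002, -1.0]]
wrist_force: [0.2, -0.5, -0.2]
gripper_width: 0.757
gripper_force: 8.6
```

apply_moves([
  [[-0.004,0,0],0],
  [[-0.0035,0,0],0],
  [[-0.0025,0,-0.005],0],
  [[-0.0024,0,-0.0055],0],
  [[0,0,0],0],
])

```text
time_s: 18.57
tcp_pos: [0.5289, -0.1143, 0.106]
ee_rot: [[0.934, -0.356, 0.004], [-0.356, -0.934, 0.0], [0.004, -0.001, -1.0]]
wrist_force: [0.8, -0.2, -0.1]
gripper_width: 0.757
gripper_force: 8.6
```

```bash
python3 - <<'E'
from h import *
s=r.sense();print(s["tcp_pos"],s["wrist_force"],s["gripper_width"]);S=imaging.capture("side");cv2.imwrite("pics/s4.png",cv2.resize(S["frame"][210:330,240:360],(480,480)))
cv2.imwrite("pics/s4raw.png",S["frame"])
for q in models.cut_out(S,"cup")[:6]:print(np.round(np.array(q["extent"])*[640,480,640,480]).tolist(),q["confidence"])
E
```

```text
[ 0.52893255 -0.11427578  0.10596902] [ 0.77532971 -0.21687777 -0.13473816] 0.756927863963747
[238.0, 250.0, 31.0, 31.0] 0.93
[241.0, 232.0, 28.0, 19.0] 0.91
[309.0, 252.0, 19.0, 31.0] 0.66
[189.0, 273.0, 42.0, 34.0] 0.57
```

apply_moves([
  [[-0.004,0,0.001],0],
  [[-0.0042,0,-0.003],0],
  [[-0.0042,0,-0.003],0],
  [[0,0,0],0],
])

```text
time_s: 19.0
tcp_pos: [0.5161, -0.1098, 0.109]
ee_rot: [[0.934, -0.357, 0.0], [-0.357, -0.934, 0.0], [0.0, -0.0, -1.0]]
wrist_force: [-0.0, -0.2, 0.3]
gripper_width: 0.754
gripper_force: 8.6
```

apply_moves([
  [[-0.0035,0,-0.002],0],
  [[-0.0035,0,-0.0015],0],
  [[-0.0035,0,-0.0008],0],
  [[0,0,0],0],
])

```text
time_s: 19.33
tcp_pos: [0.5063, -0.1061, 0.113]
ee_rot: [[0.934, -0.357, -0.0], [-0.357, -0.934, 0.0], [-0.0, -0.0, -1.0]]
wrist_force: [-0.3, 0.5, -0.4]
gripper_width: 0.761
gripper_force: 8.6
```

apply_moves([
  [[-0.0035,0,-0.0005],0],
  [[-0.004,0,0],0],
  [[-0.004,0,0.0005],0],
  [[0,0,0],0],
])

```text
time_s: 19.67
tcp_pos: [0.4951, -0.102, 0.1125]
ee_rot: [[0.934, -0.357, -0.001], [-0.357, -0.934, 0.0], [-0.001, 0.0, -1.0]]
wrist_force: [-0.0, 0.7, -0.9]
gripper_width: 0.754
gripper_force: 8.6
```

```bash
python3 - <<'E'
from h import *
s=r.sense();print(s["tcp_pos"],s["wrist_force"],s["gripper_width"]);S=imaging.capture("side");W=imaging.capture("wrist")
a=cv2.imread("pics/s4.png")[:400,:400];b=cv2.resize(S["frame"][210:330,240:360],(480,480))[:400,:400]
c=cv2.resize(W["frame"][100:340,160:480],(267,200));d=np.zeros((200,800,3),np.uint8);d[:,:267]=c
cv2.imwrite("pics/s5.png",np.vstack([np.hstack([a,b]),d]))
print(greens(W),find(W,"cup_rim",3))
E
```

```text
[ 0.49514474 -0.10199323  0.11254157] [-0.03797672  0.71089841 -0.90163314] 0.7543981162353716
[([343.0, 289.0], 127)] [((322.30400000000003, 332.496), 0.3)]
```

View pics/s5.png

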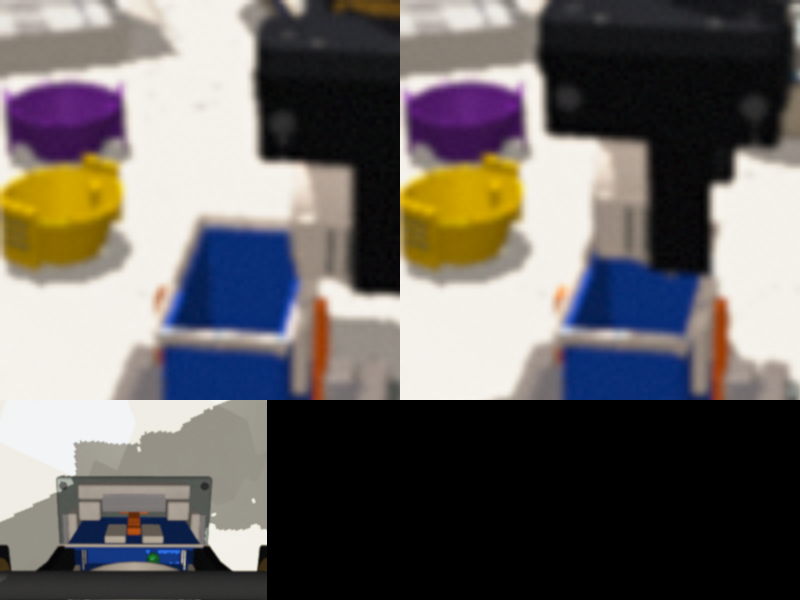

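Left panel: the cup at about 95°, just right of the far rim. Right panel: it passed over the rim at (655,200) without touching, still at about 95°. I retry lower, using the inside edge of the near wall, where no catch pad is in the way.

apply_moves([
  [[0,0,-0.015],0],
  [[-0.007,0,0],0],
  [[0,0,0.015],0],
  [[0,0,0.018],0],
  [[0,0,0],0],
])

```text
time_s: 20.23
tcp_pos: [0.4879, -0.0996, 0.0924]
ee_rot: [[0.934, -0.357, -0.004], [-0.357, -0.934, 0.0], [-0.004, 0.001, -1.0]]
wrist_force: [-0.5, -1.0, -1.1]
gripper_width: 0.757
gripper_force: 8.6
```

apply_moves([
  [[-0.003,0,0],0],
  [[0,0,0],0],
])

```text
time_s: 20.4
tcp_pos: [0.487, -0.0985, 0.0952]
ee_rot: [[0.934, -0.357, 0.001], [-0.357, -0.934, -0.0], [0.001, -0.0, -1.0]]
wrist_force: [1.1, -0.4, -0.2]
gripper_width: 0.763
gripper_force: 8.6
```

apply_moves([
  [[-0.003,0,0],0],
  [[0,0,0],0],
])

```text
time_s: 20.57
tcp_pos: [0.4842, -0.0973, 0.0956]
ee_rot: [[0.934, -0.357, 0.001], [-0.357, -0.934, 0.0], [0.001, -0.001, -1.0]]
wrist_force: [0.4, 0.9, 0.2]
gripper_width: 0.76
gripper_force: 8.6
```

apply_moves([
  [[-0.003,0,0],0],
  [[0,0,0],0],
])

```text
time_s: 20.73
tcp_pos: [0.4828, -0.0966, 0.0959]
ee_rot: [[0.935, -0.356, 0.005], [-0.356, -0.935, -0.0], [0.004, -0.001, -1.0]]
wrist_force: [2.5, -2.0, 1.4]
gripper_width: 0.755
gripper_force: 8.7
```

apply_moves([
  [[-0.003,0,-0.002],0],
  [[-0.002,0,-0.003],0],
  [[0,0,0],0],
])

```text
time_s: 20.98
tcp_pos: [0.4777, -0.0946, 0.1008]
ee_rot: [[0.934, -0.357, 0.003], [-0.357, -0.934, 0.0], [0.003, -0.001, -1.0]]
wrist_force: [3.6, -1.3, 1.3]
gripper_width: 0.759
gripper_force: 9.0
```

apply_moves([
  [[-0.0025,0,-0.003],0],
  [[-0.003,0,-0.003],0],
  [[0,0,0],0],
])

```text
time_s: 21.23
tcp_pos: [0.4709, -0.0925, 0.1061]
ee_rot: [[0.934, -0.357, -0.0], [-0.357, -0.934, 0.0], [-0.0, -0.0, -1.0]]
wrist_force: [1.3, -0.4, 0.9]
gripper_width: 0.756
gripper_force: 9.1
```

apply_moves([
  [[-0.003,0,-0.0025],0],
  [[-0.003,0,-0.0025],0],
  [[0,0,0],0],
])

```text
time_s: 21.48
tcp_pos: [0.4637, -0.0905, 0.1105]
ee_rot: [[0.934, -0.357, -0.004], [-0.357, -0.934, 0.0], [-0.003, 0.001, -1.0]]
wrist_force: [1.3, 0.4, -0.9]
gripper_width: 0.762
gripper_force: 9.2
```

```bash
cat >> h.py <<'E'
def cup_pts(tcp,th,pz=.0055,hp=.0305,du=0):
    u=np.array([.934,-.357,0]);v=np.array([.357,.934,0]);z=np.array([0,0,1.])
    L=[]
    for h in np.linspace(0,.03,7):
        R=.02+.012*h/.03
        for a in np.linspace(0,2*np.pi,40): L.append((R*np.cos(a),R*np.sin(a),h))
    for s in(-.033,.033):
        for x in np.linspace(-.012,.012,5):
            for h in np.linspace(.004,.036,6): L.append((x,s,h))
    L=np.array(L);x=L[:,0]+du;w=L[:,2]-hp;c,s=np.cos(np.radians(th)),np.sin(np.radians(th))
    return np.asarray(tcp)+np.outer(x*c+w*s,u)+np.outer(L[:,1],v)+np.outer(-x*s+w*c+pz,z)
def fit(p,tcp,mask,keep):
    out=[]
    for th in range(-20,121,5):
        m=np.zeros((480,640),np.uint8);q=np.array([proj(p,X) for X in cup_pts(tcp,th)]).astype(np.float32)
        cv2.fillConvexPoly(m,cv2.convexHull(q).astype(np.int32),1);m=(m>0)&keep
        out.append((round(float((m&mask).sum()/max(1,(m|mask).sum())),2),th))
    return sorted(out)[::-1][:6]
def assess():
    s=r.sense();t=s["tcp_pos"];print("tcp",t,"F",s["wrist_force"],s["gripper_width"])
    for n in("side","wrist"):
        p=imaging.capture(n);f=p["frame"];dark=f.max(2)<70
        best=None
        for q in models.cut_out(p,"cup"):
            m=np.array(q["region"],bool);ys,xs=np.nonzero(m);c=proj(p,t)
            if m.sum() and np.hypot(xs.mean()-c[0],ys.mean()-c[1])<(40 if n=="side" else 130): 
                best=m;break
        keep=~dark
        if n=="wrist": keep=keep.copy();keep[265:]=False
        if best is None: print(n,"none");continue
        print(n,q["confidence"],int(best.sum()),np.round(np.array(q["extent"])*[640,480,640,480]).tolist(),fit(p,t,best&keep,keep))
E
python3 -c "
from h import *
assess()"
```

```text
tcp [ 0.46369512 -0.09049318  0.11049696] F [ 1.26817276  0.35293452 -0.91255834] 0.7620123109672134
side 0.83 434 [262.0, 248.0, 38.0, 32.0] [(0.64, 85), (0.63, 80), (0.62, 100), (0.62, 95), (0.62, 90), (0.62, 75)]
wrist 0.97 8427 [244.0, 269.0, 153.0, 105.0] [(0.0, 120), (0.0, 115), (0.0, 110), (0.0, 105), (0.0, 100), (0.0, 95)]
```

```bash
sed -i 's/keep\[265:\]=False/keep[395:]=False/' h.py; python3 -c "
from h import *
assess()
W=imaging.capture('wrist');t=r.sense()['tcp_pos']
for th in range(0,121,20):
    q=np.array([proj(W,X) for X in cup_pts(t,th)]);print(th,np.round(q.min(0)),np.round(q.max(0)))
"
```

```text
tcp [ 0.46522765 -0.09061034  0.11044927] F [ 0.33741605  0.28529076 -0.57658637] 0.7572092421197019
side 0.72 394 [266.0, 243.0, 33.0, 36.0] [(0.65, 95), (0.65, 90), (0.65, 85), (0.64, 100), (0.64, 80), (0.62, 105)]
wrist 0.96 8327 [247.0, 269.0, 150.0, 105.0] [(0.81, 75), (0.81, 70), (0.81, 65), (0.8, 80), (0.79, 60), (0.76, 85)]
0 [245. 233.] [399. 364.]
20 [246. 232.] [398. 375.]
40 [244. 239.] [400. 377.]
60 [243. 252.] [401. 376.]
80 [243. 269.] [401. 387.]
100 [243. 285.] [401. 388.]
120 [240. 286.] [404. 377.]
```

apply_moves([
  [[0,0,-0.012],0],
  [[0.012,0,0],0],
  [[0.01,0,0],0],
  [[0,0,0.012],0],
  [[0,0,0.01],0],
], hand=0.0658)

```text
time_s: 22.35
tcp_pos: [0.4875, -0.0986, 0.1006]
ee_rot: [[0.934, -0.357, 0.001], [-0.357, -0.934, 0.0], [0.001, -0.001, -1.0]]
wrist_force: [-1.8, 2.1, 5.1]
gripper_width: 0.757
gripper_force: 5.9
```

apply_moves([
  [[-0.003,0,0],0],
  [[-0.003,0,0],0],
  [[0,0,0],0],
])

```text
time_s: 22.6
tcp_pos: [0.4802, -0.0963, 0.1008]
ee_rot: [[0.934, -0.357, -0.001], [-0.357, -0.934, -0.0], [-0.001, 0.0, -1.0]]
wrist_force: [-0.0, 0.3, -0.6]
gripper_width: 0.76
gripper_force: 6.0
```

apply_moves([
  [[-0.002,0,0],0],
  [[-0.002,0,-0.001],0],
  [[0,0,0],0],
])

```text
time_s: 22.85
tcp_pos: [0.4769, -0.0948, 0.1023]
ee_rot: [[0.934, -0.357, 0.001], [-0.357, -0.934, 0.0], [0.001, -0.0, -1.0]]
wrist_force: [-0.3, -0.1, -0.0]
gripper_width: 0.759
gripper_force: 6.0
```

apply_moves([
  [[-0.0025,0,-0.0025],0],
  [[-0.0025,0,-0.0025],0],
  [[0,0,0],0],
])

```text
time_s: 23.1
tcp_pos: [0.4723, -0.093, 0.1075]
ee_rot: [[0.934, -0.357, 0.001], [-0.357, -0.934, 0.0], [0.001, -0.0, -1.0]]
wrist_force: [0.6, 0.4, 0.8]
gripper_width: 0.76
gripper_force: 6.0
```

```bash
python3 -c "
from h import *
assess()"
```

```text
tcp [ 0.47226524 -0.09296047  0.10745633] F [0.55066071 0.4218412  0.84687287] 0.7595616263311724
side 0.9 461 [267.0, 250.0, 39.0, 32.0] [(0.63, 80), (0.63, 75), (0.61, 90), (0.61, 70), (0.6, 100), (0.6, 95)]
wrist 0.82 8956 [240.0, 264.0, 158.0, 110.0] [(0.85, 75), (0.84, 70), (0.82, 80), (0.8, 65), (0.77, 85), (0.76, 60)]
```

apply_moves([
  [[0,0,-0.012],0],
  [[0.011,0,0],0],
  [[0.01,0,0],0],
  [[0,0,0.003],0],
  [[-0.002,0,0.003],0],
])

```text
time_s: 23.72
tcp_pos: [0.4908, -0.1001, 0.1119]
ee_rot: [[0.934, -0.358, -0.0], [-0.358, -0.934, 0.0], [-0.0, 0.0, -1.0]]
wrist_force: [0.3, 1.1, -0.7]
gripper_width: 0.754
gripper_force: 6.0
```

apply_moves([
  [[-0.003,0,0.0015],0],
  [[-0.003,0,0.0015],0],
  [[0,0,0],0],
])

```text
time_s: 23.97
tcp_pos: [0.4829, -0.0976, 0.1089]
ee_rot: [[0.934, -0.357, -0.003], [-0.357, -0.934, 0.0], [-0.002, 0.001, -1.0]]
wrist_force: [0.4, -0.0, 0.7]
gripper_width: 0.754
gripper_force: 6.0
```

apply_moves([
  [[-0.0025,0,0.0015],0],
  [[-0.0025,0,0.0015],0],
  [[0,0,0],0],
])

```text
time_s: 24.22
tcp_pos: [0.479, -0.0958, 0.1065]
ee_rot: [[0.934, -0.357, -0.001], [-0.357, -0.934, 0.0], [-0.001, 0.0, -1.0]]
wrist_force: [0.4, 0.1, -0.1]
gripper_width: 0.761
gripper_force: 6.0
```

apply_moves([
  [[-0.002,0,0.0017],0],
  [[-0.002,0,0.0017],0],
  [[0,0,0],0],
])

```text
time_s: 24.47
tcp_pos: [0.4758, -0.0944, 0.1031]
ee_rot: [[0.934, -0.357, -0.0], [-0.357, -0.934, 0.0], [-0.0, -0.0, -1.0]]
wrist_force: [-0.1, 0.2, -0.7]
gripper_width: 0.756
gripper_force: 6.0
```

```bash
python3 -c "
from h import *
assess()"
```

```text
tcp [ 0.47576461 -0.09439836  0.10311239] F [-0.14442349  0.17320489 -0.6625744 ] 0.7560617985004637
side 0.82 490 [272.0, 252.0, 38.0, 32.0] [(0.63, 95), (0.63, 85), (0.63, 75), (0.62, 90), (0.62, 80), (0.62, 70)]
wrist 0.84 8903 [241.0, 263.0, 159.0, 110.0] [(0.84, 75), (0.83, 70), (0.82, 80), (0.79, 65), (0.78, 85), (0.74, 90)]
```

apply_moves([
  [[-0.002,0,0],0],
  [[0,0,0],0],
])

```text
time_s: 24.83
tcp_pos: [0.4743, -0.0937, 0.1035]
ee_rot: [[0.934, -0.357, 0.001], [-0.357, -0.934, 0.0], [0.001, -0.0, -1.0]]
wrist_force: [0.3, -0.8, 0.4]
gripper_width: 0.755
gripper_force: 6.0
```

apply_moves([
  [[-0.002,0,0],0],
  [[0,0,0],0],
])

```text
time_s: 25.0
tcp_pos: [0.4731, -0.0931, 0.1038]
ee_rot: [[0.934, -0.356, 0.002], [-0.356, -0.934, -0.0], [0.002, -0.001, -1.0]]
wrist_force: [1.8, -0.9, 0.4]
gripper_width: 0.759
gripper_force: 6.0
```

apply_moves([
  [[-0.002,0,0],0],
  [[0,0,0],0],
])

```text
time_s: 25.17
tcp_pos: [0.4716, -0.0925, 0.1042]
ee_rot: [[0.934, -0.356, 0.003], [-0.356, -0.934, -0.0], [0.003, -0.001, -1.0]]
wrist_force: [1.9, -2.5, 1.6]
gripper_width: 0.755
gripper_force: 6.1
```

```bash
cat >> h.py <<'E'
def fit3():
    s=r.sense();t=s["tcp_pos"];p=imaging.capture("wrist");dark=p["frame"].max(2)<70;keep=~dark;keep[395:]=False
    c=proj(p,t)
    for q in models.cut_out(p,"cup"):
        m=np.array(q["region"],bool);ys,xs=np.nonzero(m)
        if np.hypot(xs.mean()-c[0],ys.mean()-c[1])<130: break
    else: print("none");return
    mask=m&keep;out=[]
    for th in range(0,111,5):
        b=(0,)
        for du in(-.004,0,.004):
            for pz in(.002,.0055,.009):
                k=np.zeros((480,640),np.uint8);h=np.array([proj(p,X) for X in cup_pts(t,th,pz,.025+pz,du)]).astype(np.float32)
                cv2.fillConvexPoly(k,cv2.convexHull(h).astype(np.int32),1);k=(k>0)&keep
                b=max(b,(round(float((k&mask).sum()/max(1,(k|mask).sum())),3),th,du,pz))
        out.append(b)
    e=np.array(q["extent"])*[640,480,640,480]
    print("tcp",np.round(t,4),"F",np.round(s["wrist_force"],1),"top",round(float(e[1])),"conf",q["confidence"],sorted(out)[::-1][:5],"greens",greens(p))
E
python3 -c "
from h import *
fit3()"
```

```text
tcp [ 0.4716 -0.0925  0.1042] F [ 1.9 -2.5  1.6] top 261 conf 0.81 [(0.845, 75, -0.004, 0.002), (0.842, 70, 0, 0.0055), (0.842, 65, -0.004, 0.0055), (0.84, 55, -0.004, 0.009), (0.839, 60, 0, 0.009)] greens [([346.0, 259.0], 118)]
```

apply_moves([
  [[-0.001,0,-0.0045],0],
  [[-0.002,0,-0.001],0],
  [[0,0,0],0],
])

```text
time_s: 25.52
tcp_pos: [0.467, -0.0911, 0.1089]
ee_rot: [[0.934, -0.357, -0.001], [-0.357, -0.934, 0.0], [-0.001, -0.0, -1.0]]
wrist_force: [0.8, 0.2, 1.1]
gripper_width: 0.756
gripper_force: 6.0
```

apply_moves([
  [[-0.002,0,-0.001],0],
  [[-0.002,0,-0.001],0],
  [[0,0,0],0],
])

```text
time_s: 25.77
tcp_pos: [0.4625, -0.0897, 0.1105]
ee_rot: [[0.934, -0.357, -0.003], [-0.357, -0.934, 0.0], [-0.002, 0.001, -1.0]]
wrist_force: [0.1, 0.2, -1.0]
gripper_width: 0.76
gripper_force: 6.1
```

apply_moves([
  [[-0.002,0,-0.001],0],
  [[-0.002,0,-0.001],0],
  [[0,0,0],0],
])

```text
time_s: 26.02
tcp_pos: [0.4595, -0.0884, 0.1128]
ee_rot: [[0.934, -0.357, -0.001], [-0.357, -0.934, 0.0], [-0.001, 0.0, -1.0]]
wrist_force: [-0.1, -0.9, -0.9]
gripper_width: 0.756
gripper_force: 6.1
```

```bash
python3 -c "
from h import *
fit3()"
```

```text
tcp [ 0.4595 -0.0884  0.1128] F [-0.1 -0.9 -0.9] top 258 conf 0.73 [(0.866, 60, -0.004, 0.0055), (0.857, 70, -0.004, 0.002), (0.852, 75, -0.004, 0.002), (0.851, 65, 0.004, 0.009), (0.848, 50, -0.004, 0.009)] greens [([281.0, 210.0], 19), ([302.0, 212.0], 80), ([341.0, 210.0], 16), ([344.0, 239.0], 165)]
```

The cup is still tipped about 70° in the grip. A simpler way: lay it on its side on the table, let go, then nudge its upper lip with the closed fingers so that it falls back onto its foot.

apply_moves([
  [[0,0,-0.03],0],
  [[-0.023,0,0],0],
  [[-0.024,0,0],0],
  [[-0.024,0,0],0],
  [[-0.022,0,0],0],
])

```text
time_s: 26.53
tcp_pos: [0.372, -0.0551, 0.1427]
ee_rot: [[0.934, -0.358, -0.001], [-0.358, -0.934, 0.0], [-0.001, 0.0, -1.0]]
wrist_force: [-0.6, 0.9, -0.1]
gripper_width: 0.759
gripper_force: 6.1
```

apply_moves([
  [[0,0,0.03],0],
  [[0,0,0.03],0],
  [[0,0,0.03],0],
  [[0,0,0.012],0],
  [[0,0,0.006],0],
])

```text
time_s: 26.95
tcp_pos: [0.3719, -0.0556, 0.0331]
ee_rot: [[0.934, -0.357, -0.004], [-0.357, -0.934, -0.001], [-0.004, 0.003, -1.0]]
wrist_force: [0.2, -0.3, -0.4]
gripper_width: 0.759
gripper_force: 6.1
```

apply_moves([
  [[0,0,0.004],0],
  [[0,0,0],0],
])

```text
time_s: 27.12
tcp_pos: [0.3737, -0.0552, 0.0307]
ee_rot: [[0.934, -0.357, -0.0], [-0.357, -0.934, -0.0], [-0.0, 0.0, -1.0]]
wrist_force: [-0.5, 0.8, -0.2]
gripper_width: 0.759
gripper_force: 6.1
```

apply_moves([
  [[0,0,0.003],0],
  [[0,0,0],0],
])

```text
time_s: 27.28
tcp_pos: [0.374, -0.0551, 0.0283]
ee_rot: [[0.934, -0.357, 0.002], [-0.357, -0.934, 0.0], [0.001, -0.001, -1.0]]
wrist_force: [0.5, -0.6, -0.4]
gripper_width: 0.758
gripper_force: 6.1
```

apply_moves([
  [[0,0,0.003],0],
  [[0,0,0],0],
])

```text
time_s: 27.45
tcp_pos: [0.3735, -0.0552, 0.025]
ee_rot: [[0.934, -0.357, 0.001], [-0.357, -0.934, 0.0], [0.001, -0.001, -1.0]]
wrist_force: [-0.5, -0.3, -1.8]
gripper_width: 0.757
gripper_force: 6.1
```

```bash
python3 -c "
from h import *
fit3()"
```

```text
tcp [ 0.3735 -0.0552  0.025 ] F [-0.5 -0.3 -1.8] top 256 conf 0.55 [(0.836, 60, 0, 0.009), (0.825, 65, 0.004, 0.009), (0.821, 70, 0, 0.0055), (0.815, 75, -0.004, 0.002), (0.814, 50, -0.004, 0.009)] greens [([254.0, 12.0], 620), ([303.0, 15.0], 1231), ([357.0, 12.0], 607)]
```

apply_moves([
  [[0,0,0.002],0],
  [[0,0,0],0],
])

```text
time_s: 27.72
tcp_pos: [0.3733, -0.0553, 0.0227]
ee_rot: [[0.934, -0.357, -0.0], [-0.357, -0.934, 0.0], [-0.0, 0.0, -1.0]]
wrist_force: [-0.4, -0.7, -1.5]
gripper_width: 0.757
gripper_force: 6.1
```

apply_moves([
  [[0,0,0.002],0],
  [[0,0,0],0],
])

```text
time_s: 27.88
tcp_pos: [0.3732, -0.0553, 0.0206]
ee_rot: [[0.934, -0.357, -0.001], [-0.357, -0.934, -0.0], [-0.0, 0.0, -1.0]]
wrist_force: [0.5, 0.5, -1.1]
gripper_width: 0.762
gripper_force: 6.1
```

apply_moves([
  [[0,0,0.002],0],
  [[0,0,0],0],
])

```text
time_s: 28.05
tcp_pos: [0.3737, -0.0553, 0.0189]
ee_rot: [[0.934, -0.356, 0.0], [-0.356, -0.934, -0.0], [0.0, 0.0, -1.0]]
wrist_force: [0.1, -0.5, 3.5]
gripper_width: 0.758
gripper_force: 6.1
```

apply_moves([
  [[0,0,0.001],0],
  [[0,0,0],0],
  [[0,0,0],0],
])

```text
time_s: 28.3
tcp_pos: [0.3741, -0.0553, 0.0183]
ee_rot: [[0.934, -0.356, 0.001], [-0.356, -0.934, -0.0], [0.001, -0.0, -1.0]]
wrist_force: [0.4, -3.1, 6.1]
gripper_width: 0.761
gripper_force: 6.1
```

apply_moves([
  [[0,0,0],0],
  [[0,0,0],0],
  [[0,0,0],0],
  [[0,0,0],0],
], hand=0.087)

```text
time_s: 28.63
tcp_pos: [0.3732, -0.0553, 0.0177]
ee_rot: [[0.934, -0.357, -0.0], [-0.357, -0.934, -0.0], [-0.0, 0.0, -1.0]]
wrist_force: [0.1, -0.8, 0.2]
gripper_width: 0.955
gripper_force: 0.0
```

apply_moves([
  [[0,0,-0.02],0],
  [[0,0,-0.03],0],
  [[0,0,-0.03],0],
  [[0,0,-0.03],0],
  [[0,0,-0.02],0],
])

```text
time_s: 29.05
tcp_pos: [0.3741, -0.0551, 0.1504]
ee_rot: [[0.934, -0.357, 0.004], [-0.357, -0.934, 0.001], [0.003, -0.002, -1.0]]
wrist_force: [0.6, 0.2, -0.2]
gripper_width: 0.999
gripper_force: 0.0
```

```bash
python3 - <<'E'
from h import *
W=imaging.capture("wrist");S=imaging.capture("side");t=r.sense()["tcp_pos"];print(t)
u=np.array([.934,-.357,0]);v=np.array([.357,.934,0]);C=np.array([.4755,-.095,0])
for q in models.cut_out(W,"cup"):
    e=np.array(q["extent"])*[640,480,640,480];ys,xs=np.nonzero(q["region"]);print(np.round(e).tolist(),q["confidence"],[ [round(float(x),4) for x in ((atz(W,p,.02)-C)@u,(atz(W,p,.02)-C)@v)] for p in((e[0]+e[2]/2,e[1]),(e[0]+e[2]/2,e[1]+e[3]),(e[0],e[1]+e[3]/2),(e[0]+e[2],e[1]+e[3]/2))])
tt=np.array([.3737,-.0553,.018])
for th in(-10,0,30,60,68,75): 
    P=cup_pts(tt,th,.0105,.0355); q=np.array([proj(W,X) for X in P]);s=np.array([proj(S,X) for X in P]);print(th,np.round(q.min(0)),np.round(q.max(0)),"side",np.round(s.min(0)),np.round(s.max(0)))
for q in models.cut_out(S,"cup"): print("S",np.round(np.array(q["extent"])*[640,480,640,480]).tolist(),q["confidence"])
print(greens(W)); 
for p in("cup_rim","cup","cup_grip"): print(p,find(W,p,4))
E
```

```text
[ 0.37579211 -0.05472695  0.15108922]
[278.0, 240.0, 83.0, 64.0] 0.74 [[-0.113, 0.0029], [-0.1689, 0.0029], [-0.1404, 0.0373], [-0.1403, -0.0314]]
[186.0, 265.0, 75.0, 90.0] 0.68 [[-0.1347, 0.0821], [-0.2171, 0.0874], [-0.1746, 0.1166], [-0.1745, 0.0528]]
[44.0, 208.0, 107.0, 68.0] 0.58 [[-0.0875, 0.1787], [-0.1443, 0.187], [-0.1153, 0.2264], [-0.1152, 0.1391]]
[0.0, 258.0, 8.0, 13.0] 0.43 [[-0.129, 0.2616], [-0.1405, 0.264], [-0.1347, 0.2663], [-0.1347, 0.2593]]
-10 [279. 196.] [365. 270.] side [212. 296.] [252. 337.]
0 [279. 196.] [365. 274.] side [211. 296.] [252. 337.]
30 [279. 202.] [365. 279.] side [210. 293.] [248. 337.]
60 [279. 216.] [365. 286.] side [204. 290.] [241. 332.]
68 [278. 221.] [365. 288.] side [204. 289.] [241. 331.]
75 [278. 226.] [366. 289.] side [204. 288.] [240. 329.]
S [240.0, 231.0, 30.0, 17.0] 0.94
S [188.0, 292.0, 47.0, 39.0] 0.85
S [188.0, 272.0, 43.0, 31.0] 0.78
S [238.0, 249.0, 34.0, 30.0] 0.69
[([284.0, 73.0], 174), ([312.0, 74.0], 342), ([341.0, 73.0], 166), ([344.0, 106.0], 64)]
cup_rim [((222.07999999999998, 314.20799999999997), 0.84), ((91.008, 247.20000000000002), 0.64), ((320.576, 279.216), 0.62)]
cup [((228.79999999999998, 297.88800000000003), 0.83), ((321.728, 267.69599999999997), 0.72), ((111.67999999999999, 235.68), 0.62), ((319.488, 276.192), 0.39)]
cup_grip [((97.088, 245.18400000000003), 0.79), ((320.384, 277.008), 0.68), ((283.96799999999996, 72.28800000000001), 0.59)]
```

apply_moves([
  [[0,0,-0.01],7],
  [[0,0,-0.01],7],
  [[0,0,-0.01],7],
  [[0,0,0],7],
  [[0,0,0],7],
])

```text
time_s: 29.82
tcp_pos: [0.3732, -0.0553, 0.1772]
ee_rot: [[0.555, -0.832, -0.002], [-0.832, -0.555, -0.0], [-0.001, 0.001, -1.0]]
wrist_force: [-0.1, -0.5, -1.4]
gripper_width: 0.998
gripper_force: 0.0
```

apply_moves([
  [[0,0,0],7],
  [[0,0,0],7],
  [[0,0,0],7],
  [[0,0,0],7],
  [[0,0,0],7],
])

```text
time_s: 30.23
tcp_pos: [0.3727, -0.0554, 0.1765]
ee_rot: [[-0.022, -1.0, -0.003], [-1.0, 0.022, -0.001], [0.001, 0.003, -1.0]]
wrist_force: [0.7, -0.1, 0.3]
gripper_width: 1.0
gripper_force: 0.0
```

apply_moves([
  [[0,0,0],7],
  [[0,0,0],7],
  [[-0.02,0,0],6],
  [[-0.03,0,0],0],
  [[-0.02,0,0],0],
])

```text
time_s: 30.65
tcp_pos: [0.3964, 0.0117, 0.1768]
ee_rot: [[-0.358, -0.934, -0.002], [-0.934, 0.358, -0.001], [0.002, 0.001, -1.0]]
wrist_force: [1.1, 0.2, -0.1]
gripper_width: 0.999
gripper_force: 0.0
```

```bash
python3 - <<'E'
from h import *
W=imaging.capture("wrist");t=r.sense();print(t["tcp_pos"],t["ee_rot"][:,0])
S=imaging.capture("side")
u=np.array([.934,-.357,0]);v=np.array([.357,.934,0])
for p in("cup_rim","cup","cup_grip"): print(p,[(np.round(a),c,np.round(atz(W,a,{"cup":0,"cup_rim":.03,"cup_grip":.024}[p]),4)) for a,c in find(W,p,4)])
M=None
for q in models.cut_out(W,"cup"):
    m=np.array(q["region"],bool);ys,xs=np.nonzero(m);c=atz(W,(xs.mean(),ys.mean()),.02);e=np.round(np.array(q["extent"])*[640,480,640,480]).tolist()
    sat=cv2.cvtColor(W["frame"],cv2.COLOR_BGR2HSV)[...,1][m].mean();print(e,q["confidence"],m.sum(),np.round(c,3),"sat",sat)
    if np.hypot(c[0]-.37,c[1]+.055)<.045 and M is None: M=m
if M is not None:
    res=[]
    for th in range(0,100,10):
        for a in np.arange(-.035,.036,.007):
            for b in np.arange(-.014,.015,.007):
                base=np.array([.3737,-.0553,0])+a*u+b*v
                P=cup_pts(base,th,0,.0) ; P[:,2]-=P[:,2].min()
                h=np.array([proj(W,X) for X in P]).astype(np.float32);k=np.zeros((480,640),np.uint8);cv2.fillConvexPoly(k,cv2.convexHull(h).astype(np.int32),1);k=k>0
                res.append((round(float((k&M).sum()/(k|M).sum()),3),th,round(a,3),round(b,3)))
    best={}
    for x in sorted(res): best[x[1]]=x
    print(sorted(best.values())[::-1][:6])
E
```

```text
[0.39827068 0.01371371 0.1769801 ] [-3.55066363e-01 -9.34841040e-01  3.27890920e-04]
cup_rim [(array([326., 343.]), 0.88, array([0.4299, 0.1139, 0.03  ])), (array([358., 145.]), 0.81, array([ 0.3437, -0.0417,  0.03  ])), (array([394., 238.]), 0.6, array([0.3404, 0.0414, 0.03  ]))]
cup [(array([322., 328.]), 0.92, array([0.4327, 0.1128, 0.    ])), (array([357., 145.]), 0.89, array([ 0.3418, -0.0411,  0.    ])), (array([385., 234.]), 0.85, array([0.3437, 0.0443, 0.    ]))]
cup_grip [(array([393., 242.]), 0.98, array([0.3421, 0.0469, 0.024 ])), (array([359., 142.]), 0.93, array([ 0.3414, -0.0437,  0.024 ])), (array([326., 341.]), 0.7, array([0.4304, 0.1148, 0.024 ]))]
[352.0, 205.0, 82.0, 71.0] 0.84 4427 [0.341 0.045 0.02 ] sat 164.6489722159476
[319.0, 99.0, 80.0, 93.0] 0.75 5332 [ 0.342 -0.043  0.02 ] sat 37.331770442610654
[291.0, 300.0, 71.0, 69.0] 0.58 1983 [0.435 0.131 0.02 ] sat 214.2667675239536
[1.0, 239.0, 29.0, 34.0] 0.33 761 [ 0.664 -0.06   0.02 ] sat 126.75558475689881
[(0.904, 0, np.float64(-0.035), np.float64(0.0)), (0.838, 10, np.float64(-0.035), np.float64(0.0)), (0.719, 20, np.float64(-0.035), np.float64(0.0)), (0.61, 30, np.float64(-0.035), np.float64(0.0)), (0.562, 40, np.float64(-0.035), np.float64(0.0)), (0.531, 50, np.float64(-0.035), np.float64(0.0))]
```

```bash
python3 - <<'E'
from h import *
u=np.array([.934,-.357,0]);v=np.array([.357,.934,0])
for cam in("wrist","side"):
    p=imaging.capture(cam);M=None
    for q in models.cut_out(p,"cup"):
        m=np.array(q["region"],bool);ys,xs=np.nonzero(m);c=atz(p,(xs.mean(),ys.mean()),.02)
        if np.hypot(c[0]-.342,c[1]+.043)<.03: M=m;break
    if M is None: print(cam,"none");continue
    best={}
    for th in (-30,-20,-10,0,10,20,30,68,90,180,-68):
        for a in np.arange(-.06,-.009,.004):
            for b in np.arange(-.012,.013,.004):
                P=cup_pts(np.array([.3737,-.0553,0])+a*u+b*v,th,0,.0);P[:,2]-=P[:,2].min()
                h=np.array([proj(p,X) for X in P]).astype(np.float32);k=np.zeros((480,640),np.uint8);cv2.fillConvexPoly(k,cv2.convexHull(h).astype(np.int32),1);k=k>0
                best[th]=max(best.get(th,(0,)),(round(float((k&M).sum()/(k|M).sum()),3),th,round(a,3),round(b,3)))
    print(cam,q["confidence"],[tuple(map(float,x)) for x in sorted(best.values())[::-1][:5]])
    print([(np.round(x).tolist(),c) for t in("cassette_mouth","cassette_grip","catch_left_pad","catch_right_pad") for x,c in find(p,t,2)],greens(p))
E
```

```text
wrist 0.77 [(0.908, 180.0, -0.036, 0.0), (0.904, -10.0, -0.028, 0.0), (0.891, 0.0, -0.032, 0.0), (0.89, 20.0, -0.044, 0.0), (0.889, 10.0, -0.04, 0.0)]
[([149.0, 145.0], 0.95), ([359.0, 148.0], 0.62), ([162.0, 145.0], 0.56), ([207.0, 148.0], 0.66), ([119.0, 150.0], 0.56), ([190.0, 145.0], 0.21)] [([169.0, 127.0], 131), ([173.0, 153.0], 233), ([174.0, 178.0], 120)]
side 0.66 [(0.859, 0.0, -0.028, 0.0), (0.856, -10.0, -0.024, -0.004), (0.847, -20.0, -0.02, -0.008), (0.83, 10.0, -0.032, -0.004), (0.819, -30.0, -0.016, -0.008)]
[([300.0, 278.0], 0.76), ([302.0, 292.0], 0.9), ([213.0, 306.0], 0.57), ([281.0, 292.0], 0.47), ([322.0, 296.0], 0.67)] [([276.0, 469.0], 70)]
```

The fits of both cameras show the cup standing upright near (0.342, -0.042), let go. All five tablets were counted in the cassette from above. Now the cassette: line up and measure.

apply_moves([
  [[0.001,-0.02,0],0],
  [[0.001,-0.03,0],0],
  [[0.001,-0.03,0],0],
  [[0.001,-0.025,0],0],
  [[0,-0.006,0],0],
])

```text
time_s: 31.97
tcp_pos: [0.5019, -0.0336, 0.1776]
ee_rot: [[-0.358, -0.934, 0.001], [-0.934, 0.358, -0.001], [0.0, -0.001, -1.0]]
wrist_force: [0.3, -0.2, 0.7]
gripper_width: 1.001
gripper_force: 0.0
```

```bash
python3 - <<'E'
from h import *
W=imaging.capture("wrist");S=imaging.capture("side");T=imaging.capture("top");s=r.sense();t=s["tcp_pos"];R=s["ee_rot"];print(t,R[:,0])
for n,z in(("cassette_mouth",.09),("cassette_grip",.065),("catch_left_pad",.065),("catch_right_pad",.065),("dock",0.008)):
    w=find(W,n,1);q=find(S,n,1)
    if w: print(n,np.round(w[0][0]),w[0][1],np.round(atz(W,w[0][0],z),4),np.round(tri([(W,w[0][0]),(S,q[0][0])]),4) if q else "")
g=cv2.cvtColor(W["frame"],cv2.COLOR_BGR2HSV)
for nm,m in(("blue",(g[...,0]>100)&(g[...,0]<130)&(g[...,1]>120)),("orange",(g[...,0]>5)&(g[...,0]<18)&(g[...,1]>150)&(g[...,2]>120))):
    m=m.astype(np.uint8);m[270:]=0
    n,l,st,ce=cv2.connectedComponentsWithStats(m)
    for k in np.argsort(-st[1:,4])[:3]+1:
        if st[k,4]>15: print(nm,st[k].tolist(),np.round(ce[k]),np.round(atz(W,ce[k],.09 if nm=="blue" else .08),4))
    if nm=="blue":
        k=1+st[1:,4].argmax();ys,xs=np.nonzero(l==k);rc=cv2.boxPoints(cv2.minAreaRect(np.c_[xs,ys].astype(np.float32)));Y=np.array([atz(W,p,.088) for p in rc]);print(rc.tolist(),Y.mean(0),[(round(float(np.linalg.norm(d)),4),round(float(np.degrees(np.arctan2(d[1],d[0]))),1)) for d in np.roll(Y,-1,0)-Y])
print("T",find(T,"cassette_mouth",1) and np.round(atz(T,find(T,"cassette_mouth",1)[0][0],.09),4),greens(W))
E
```

```text
[ 0.49811718 -0.03272001  0.17720578] [-3.57853547e-01 -9.33777499e-01  6.48866717e-04]
cassette_mouth [325. 147.] 0.76 [ 0.4753 -0.095   0.09  ] [ 0.4766 -0.0953  0.0899]
cassette_grip [324. 148.] 0.55 [ 0.4757 -0.0945  0.065 ] [ 0.4781 -0.095   0.0621]
catch_left_pad [372. 154.] 0.56 [ 0.4451 -0.0785  0.065 ] [ 0.5357 -0.1366  0.1002]
catch_right_pad [280. 151.] 0.41 [ 0.5065 -0.1039  0.065 ] [ 0.5072 -0.1041  0.0624]
blue [290, 79, 70, 136, 7935] [325. 145.] [ 0.4748 -0.0964  0.09  ]
blue [0, 0, 138, 118, 1686] [82. 72.] [ 0.5999 -0.1911  0.09  ]
[[290.0, 79.0], [359.0, 79.0], [359.0, 214.0], [290.0, 214.0]] [ 0.47618987 -0.09384069  0.088     ] [(0.0432, 159.0), (0.0857, 70.5), (0.0472, -21.0), (0.0857, -112.1)]
orange [366, 144, 7, 13, 84] [369. 150.] [ 0.4482 -0.0829  0.08  ]
orange [276, 144, 7, 12, 82] [279. 150.] [ 0.5048 -0.1047  0.08  ]
T [ 0.3532 -0.0331  0.09  ] [([340.0, 128.0], 120), ([309.0, 131.0], 119), ([311.0, 157.0], 234), ([309.0, 181.0], 111)]
```

apply_moves([
  [[0.02,0,0],0],
  [[0.03,0,0],0],
  [[0.016,0,0],0],
  [[0,0,0],0],
  [[0,0,0],0],
])

```text
time_s: 33.13
tcp_pos: [0.475, -0.0947, 0.1779]
ee_rot: [[-0.358, -0.934, 0.0], [-0.934, 0.358, 0.0], [-0.0, -0.0, -1.0]]
wrist_force: [0.2, -0.1, 0.2]
gripper_width: 1.001
gripper_force: 0.0
```

```bash
python3 -c "
from h import *
s=r.sense();d=np.array([.4757,-.0947,.046])-s['tcp_pos'];print(s['tcp_pos'],s['ee_rot'].T@d)"
```

```text
[ 0.47497082 -0.09474622  0.1779462 ] [-0.00028593 -0.00062333  0.13194644]
```

apply_moves([
  [[0,-0.0006,0.02],0],
  [[0,0,0.03],0],
  [[0,0,0.03],0],
  [[0,0,0.03],0],
  [[0,0,0.022],0],
])

```text
time_s: 33.55
tcp_pos: [0.4752, -0.0937, 0.0438]
ee_rot: [[-0.356, -0.934, -0.002], [-0.934, 0.356, 0.0], [0.001, 0.002, -1.0]]
wrist_force: [0.5, 0.5, -0.4]
gripper_width: 0.999
gripper_force: 0.0
```

apply_moves([
  [[0,0,0],0],
  [[0,0,0],0],
  [[0,0,0],0],
  [[0,0,0],0],
  [[0,0,0],0],
], hand=0.05)

```text
time_s: 33.97
tcp_pos: [0.4768, -0.0941, 0.0476]
ee_rot: [[-0.357, -0.934, 0.003], [-0.934, 0.357, 0.0], [-0.002, -0.003, -1.0]]
wrist_force: [-1.1, 0.6, 1.7]
gripper_width: 0.704
gripper_force: 3.7
```

apply_moves([
  [[0,0,0],0],
  [[0,0,0],0],
  [[0,0,0],0],
])

```text
time_s: 34.22
tcp_pos: [0.4765, -0.094, 0.0475]
ee_rot: [[-0.357, -0.934, 0.003], [-0.934, 0.357, 0.001], [-0.001, -0.002, -1.0]]
wrist_force: [-2.4, 3.5, 7.2]
gripper_width: 0.627
gripper_force: 30.0
```

The opening is 54.6 mm, so both pads are in and the fingers rest on the ribs at 30 N. I lift straight up.

apply_moves([
  [[0,0,-0.006],0],
  [[0,0,-0.012],0],
  [[0,0,-0.015],0],
  [[0,0,-0.02],0],
  [[0,0,-0.02],0],
])

```text
time_s: 34.63
tcp_pos: [0.4749, -0.0946, 0.1195]
ee_rot: [[-0.357, -0.934, -0.001], [-0.934, 0.357, 0.0], [0.0, 0.001, -1.0]]
wrist_force: [-0.6, 1.3, -2.0]
gripper_width: 0.629
gripper_force: 30.0
```

apply_moves([
  [[0,0,-0.02],0],
  [[0,0,-0.02],0],
  [[0,0,-0.013],0],
  [[0,0,-0.006],0],
  [[0,0,0],0],
])

```text
time_s: 35.05
tcp_pos: [0.4762, -0.0945, 0.1793]
ee_rot: [[-0.357, -0.934, 0.003], [-0.934, 0.357, 0.0], [-0.002, -0.003, -1.0]]
wrist_force: [-0.2, 0.4, -2.7]
gripper_width: 0.63
gripper_force: 30.0
```

apply_moves([
  [[0,0,0],0],
  [[0,0,0],0],
  [[0,0,0],0],
  [[0,0,0],0],
  [[0,0,0],0],
])

```text
time_s: 35.47
tcp_pos: [0.4753, -0.0945, 0.1771]
ee_rot: [[-0.357, -0.934, -0.002], [-0.934, 0.357, -0.0], [0.001, 0.001, -1.0]]
wrist_force: [-0.2, -0.3, -1.8]
gripper_width: 0.629
gripper_force: 30.0
```

```bash
python3 - <<'E'
from h import *
W=imaging.capture("wrist");S=imaging.capture("side");s=r.sense();t=s["tcp_pos"];print(t,s["wrist_force"],s["gripper_width"],s["gripper_force"],s["joint_velocities"])
for n in("cassette","cassette_mouth","cassette_grip"): 
    q=find(S,n,1);print(n,q,"expected",proj(S,t+[0,0,{"cassette":-.038,"cassette_mouth":.044,"cassette_grip":.019}[n]]))
for q in models.cut_out(S,"cassette")[:2]: print(np.round(np.array(q["extent"])*[640,480,640,480]).tolist(),q["confidence"])
for q in models.cut_out(S,"cup")[:4]: print("cup",np.round(np.array(q["extent"])*[640,480,640,480]).tolist(),q["confidence"])
print(greens(W),greens(S))
E
```

```text
[ 0.47553899 -0.09444214  0.17745313] [ 0.47759404  0.04522797 -2.10691709] 0.6306205631037705 30.00015541969333 [-0.01861816 -0.09350684  0.06145595 -0.03010374 -0.02660796 -0.15069887]
cassette [((297.728, 248.208), 0.62)] expected [298.44411335 247.72188869]
cassette_mouth [((297.92, 197.28), 0.61)] expected [297.74054269 193.88934546]
cassette_grip [((302.912, 213.792), 0.79)] expected [297.96269568 210.887013  ]
[273.0, 187.0, 48.0, 76.0] 0.75
cup [237.0, 246.0, 34.0, 35.0] 0.82
cup [240.0, 230.0, 29.0, 21.0] 0.75
cup [189.0, 273.0, 44.0, 31.0] 0.75
cup [189.0, 292.0, 43.0, 40.0] 0.73
[([347.0, 244.0], 323), ([299.0, 248.0], 310), ([302.0, 286.0], 603)] [([276.0, 469.0], 70)]
```

```bash
python3 -c "
from h import *
print(r.finish_job())"
```

```text
the job is handed in; nothing more can be done
None
```

The job is handed in at about 36 s, though the judge returned no verdict. The cassette is held still with its underside about 13 cm above the dock plate and both catches pinched. My last count from above, just before gripping it, showed all five tablets inside, and the camera fits show the empty cup upright on the table, let go.

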